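# Ready the pack coder for its next run

## Task

Get the pack coder ready: first lay every meal pack that waits on the bench flat in a pocket of the carrier plate, one to a pocket. Then reach into the well of the control desk and turn the dial clockwise until its pointed end is in line with the raised T-shaped steel mark; only after that throw the three levers fully back, away from the robot, one at a time in the order that their lock pins allow. Leave the jar, the bowl and the carton where they are, and finish with the packs still in their pockets and the dial still on its mark.

Things in the scene. Friction and masses are not known exactly. Their poses are not given: they have to be found in the camera images.
- pack1: Sleeved meal pack: black tray with a white card sleeve (green band near one end), 100 mm long (its x) x 58 mm wide (its y) x 42 mm high, 110 to 210 g; the lowest 16 mm is narrower, 94 x 52 mm. Origin: centre of the underside, z up. Either way round is right. Two or three packs are present.
- pack2: Sleeved meal pack: black tray with a white card sleeve (green band near one end), 100 mm long (its x) x 58 mm wide (its y) x 42 mm high, 110 to 210 g; the lowest 16 mm is narrower, 94 x 52 mm. Origin: centre of the underside, z up. Either way round is right. Two or three packs are present.
- pack3: Sleeved meal pack: black tray with a white card sleeve (green band near one end), 100 mm long (its x) x 58 mm wide (its y) x 42 mm high, 110 to 210 g; the lowest 16 mm is narrower, 94 x 52 mm. Origin: centre of the underside, z up. Either way round is right. Two or three packs are present.
- carrier: Carrier plate fixed flat on the bench: aluminium, 300 mm (x) x 136 mm (y) x 6 mm, with three pockets in a row along its x, 95 mm apart. Origin: centre of the underside, z up.
- pocket1 (a point): Centre of the floor of a pocket of the carrier plate, 6 mm above the bench; axes as the carrier's. The pocket takes one pack, long side along the carrier's y: 66 mm (x) by 108 mm (y) inside, bounded by white ridges 6 mm thick that rise 8 mm above the pocket floor.
- pocket2 (a point): Centre of the floor of a pocket of the carrier plate, 6 mm above the bench; axes as the carrier's. The pocket takes one pack, long side along the carrier's y: 66 mm (x) by 108 mm (y) inside, bounded by white ridges 6 mm thick that rise 8 mm above the pocket floor.
- pocket3 (a point): Centre of the floor of a pocket of the carrier plate, 6 mm above the bench; axes as the carrier's. The pocket takes one pack, long side along the carrier's y: 66 mm (x) by 108 mm (y) inside, bounded by white ridges 6 mm thick that rise 8 mm above the pocket floor.
- desk: White control desk fixed on the bench, 290 mm (x) x 240 mm (y) x 62 mm high; its front (-x) faces the robot roughly, y to its left, origin on the bench 5 mm behind its middle. The dial's well is in the front part (its centre 80 mm in front of the origin), the three levers stand in a row along y on the rear part (hinges 85 mm behind the origin).
- dial_grip (a point): Point on the dial's vertical axis at the height to grip, 40 mm above the bench. The dial is a black bar handle 14 mm thick, 46 mm long plus a short point, 30 mm high (20 to 50 mm above the bench) on a grey disc of 48 mm, at the bottom of a square well 86 x 86 mm inside, floor 12 mm and rim 62 mm above the bench. Stays where it is left (0.05 N m).
- dial_pointer (a point): The direction the dial points: a point 33 mm from its axis, 4 mm beyond the pointed end of the bar (the other end is blunt; a white line on top runs to the pointed end).
- dial (a joint): Angle of the dial, rad, growing clockwise seen from above; 0 = pointing along the desk's +x. Range 0 to 4.0.
- mark_tip (a point): The raised dark steel T-shaped mark (16 mm along the radius, crossbar 20 mm, 3 mm high) on the floor of the dial's well, at a point 33 mm from the dial's axis. Its place round the dial varies; it is 0.5 to 2.3 rad clockwise of the pointer at the start.
- lever_k_grip (a point): Centre of the black cross-grip (cylinder 18 mm thick, 32 mm long, along the desk's y) on top of one of three identical levers on the rear of the desk, 80 mm apart; which stands where varies. Grip 80 mm from the hinge (hinge 78 mm above the bench, bar 10 x 12 mm). Push it along the desk's +x (away from the robot) in an arc: it stands 148 mm above the bench at either end, 158 half way.
- lever_t_grip (a point): Centre of the black cross-grip (cylinder 18 mm thick, 32 mm long, along the desk's y) on top of one of three identical levers on the rear of the desk, 80 mm apart; which stands where varies. Grip 80 mm from the hinge (hinge 78 mm above the bench, bar 10 x 12 mm). Push it along the desk's +x (away from the robot) in an arc: it stands 148 mm above the bench at either end, 158 half way.
- lever_p_grip (a point): Centre of the black cross-grip (cylinder 18 mm thick, 32 mm long, along the desk's y) on top of one of three identical levers on the rear of the desk, 80 mm apart; which stands where varies. Grip 80 mm from the hinge (hinge 78 mm above the bench, bar 10 x 12 mm). Push it along the desk's +x (away from the robot) in an arc: it stands 148 mm above the bench at either end, 158 half way.
- lever_k (a joint): Angle of the lever of that letter, rad: 0 = leaning 0.5 rad towards the desk's front (as at the start), 1.0 = thrown fully back against its stop. Moves with about 1.5 N at the grip and stays where it is left.
- lever_t (a joint): Angle of the lever of that letter, rad: 0 = leaning 0.5 rad towards the desk's front (as at the start), 1.0 = thrown fully back against its stop. Moves with about 1.5 N at the grip and stays where it is left.
- lever_p (a joint): Angle of the lever of that letter, rad: 0 = leaning 0.5 rad towards the desk's front (as at the start), 1.0 = thrown fully back against its stop. Moves with about 1.5 N at the grip and stays where it is left.
- pin_k_tip (a point): Free end of the steel lock pin (9 mm thick, 104 mm above the bench) of the lever of that letter. Drawn back (lever free): 9 mm to the desk's +y side of the lever's middle. Out (locked): up to 24 mm to the -y side, so the pin crosses just behind the lever bar, which stops within 0.2 rad. One pin starts drawn back; a free lever thrown right to its stop draws another clear. Letters tell no order.
- pin_t_tip (a point): Free end of the steel lock pin (9 mm thick, 104 mm above the bench) of the lever of that letter. Drawn back (lever free): 9 mm to the desk's +y side of the lever's middle. Out (locked): up to 24 mm to the -y side, so the pin crosses just behind the lever bar, which stops within 0.2 rad. One pin starts drawn back; a free lever thrown right to its stop draws another clear. Letters tell no order.
- pin_p_tip (a point): Free end of the steel lock pin (9 mm thick, 104 mm above the bench) of the lever of that letter. Drawn back (lever free): 9 mm to the desk's +y side of the lever's middle. Out (locked): up to 24 mm to the -y side, so the pin crosses just behind the lever bar, which stops within 0.2 rad. One pin starts drawn back; a free lever thrown right to its stop draws another clear. Letters tell no order.
- jar: Bystander: closed jar, 68 mm thick, 90 mm high; origin under its middle.
- bowl: Bystander: steel bowl, 110 mm wide, 50 mm high; origin under its middle.
- carton: Bystander: cardboard box 80 x 120 x 70 mm; origin under its middle.
There are look-alikes about, which are no part of the job. Leave any blue or turquoise look-alike of the pack3 alone. What is shaped like the pack2 but pink is not meant.

How it is judged:
By the outcome, as a careful person would: the job done as asked, in the order asked, and still so for the second after the job is handed in, with the robot touching nothing.
Of pack1, pack2, pack3 only 2 to 3 are there at a start; the rules pass over those that are not, and their reading is None.
At some moment in a run one of pack1, pack2, pack3 may be knocked a few centimetres aside while the robot is not near it.
Once in a run the grip may slacken for a moment while it holds something.
It also fails if it takes over 208 s, if anything falls off the work surface, if the arm or the gripper's body presses on something with over 40 N, if the wrist force passes 120 N, or if a joint passes its speed limit or range.

## Robot

A 7-joint arm with a two-finger parallel gripper is mounted at the origin on the work surface. World frame = base frame: x ahead of the robot, y to its left, z up, the work surface at z = 0. Lengths are in m, angles in rad, forces in N, time in s.
With the tool pointing down it reaches from about 0.425 to 1.025 m from the base axis. Payload 9.4 kg.
Tool frame: the origin (TCP) lies midway between the tips of the shut fingers; the grasp point (between the pads) lies 19 mm behind it (grip_point_offset is the distance from the TCP to the grasp point, in m); z points along the fingers, y is the direction in which the jaws open and shut (so a half turn about z gives the same grasp; the last joint's range is limited). The gripper opens to 85 mm and grips with 20 to 120 N. Pads are 22 mm wide; open, the fingers measure 114 mm over their backs; the gripper's body (76 mm by 85 mm) begins 54 mm behind the grasp point. The pads swing forward as they close: fully open they stand 13 mm farther back than shut.
Start: joints at [-1.27, 0.599, -0.003, 1.599, 0.002, 0.943, -0.08], TCP at [0.267, 0.674, 0.231] pointing down, gripper open.
Joint ranges: [-2.57, 2.57], [-0.35, 1.97], [-1.29, 1.29], [0.11, 2.56], [-1.05, 4.19], [0.11, 1.86], [-2.63, 2.63]. Speed limits (rad/s): [2.22, 2.22, 3.01, 3.01, 3.14, 3.14, 3.14].

## Interface

Orientations are given as a 3x3 rotation matrix whose columns are the frame's x, y, z axes.
In Python, from rig import state, get_image, camera_params, finish_job, look_for, spot_point, grip_point_offset gives the robot as it stands.
- The arm moves only by the tool send_rows, never from a script. Its argument "series" is a list of rows, each a list of 7 numbers: the turn, a rotation vector about the world's x, y, z in degrees, then the shift along the world's x, y, z in mm, then the closure, from -1 (fully open) to 1 (shut), so that 0 is half open. A call has 1 to 12 rows; each row shifts and turns the commanded pose from where the row before left it; what a row does not reach is not made up. A row lasts 1/12 s, in which the tool goes at most 41.7 mm and 7.16 degrees, less where a joint would pass 70% of its speed; a pose out of reach is approached as far as the arm can. A call with a gripper value outside its range is refused whole. The fingers move at their own pace and stop on an object; "newtons" is the grip in N (left out, the last holds). Time passes only in rows, so rows that do not move let the fingers close. It gives the time, the measured TCP pose, the force and the opening at its end, in the units of the state.
- state(): the state, without advancing time (a new reading comes with each control period).
- get_image(name): name is "scene" or "top"; returns the picture (420x560x3 uint8, red, green, blue); there is no depth.
- camera_params(name): a dict with "fx", "fy", "cx", "cy" (pixels), "xyz" and "orientation" of the camera in the world. Camera axes: x right, y up, looking along -z (the intrinsics and any distortion apply to the point x, -y, -z); pixel columns grow to the right and rows downward; lengths in m; the calibration is good to about 2 mm. A picture is of the moment at which its call begins. camera_params takes no time and is no camera call.
- finish_job(): hands the job in, once; it reports no verdict.
Trained networks look in the newest picture that a camera, given by its name, has taken for a name from the list of things; names that differ only in an ending like _2 or _b are one class to them, and where a whole thing is asked for, a point or a joint stands for the part that bears it (a point fixed in the world has none). Each returns a list of dicts, best first, with "p" (0 to 1); they miss things now and then, are a little off and sometimes report something else, mostly with a low value. They report only what shows in the picture. A call takes as long as a camera call. They do not tell look-alikes from the thing itself.
- look_for(thing, camera): "at" ([x, y, z] in m, in world coordinates, good to about 4 mm: the middle of the surface that is visible of it).
- spot_point(thing, camera): "at" ([x, y, z] in m, in world coordinates, good to about 4 mm: a listed point, or the origin of a listed thing).
The state is a dict: "clock": time; "qpos": joint angles; "qd": joint speeds; "effort": joint torques, N m; "tool_pos": TCP position; "tool_rot": TCP orientation; "wrist_force": force on the tool from outside, world axes, zero at the start; "moment": the same for the moment, N m; "gripper_width": opening from 0.0 (shut) to 1.0 (fully open).
Only numpy, scipy, OpenCV 4.12 (cv2) and the standard library are available. Lean on these libraries where they do the work, as an engineer would, in place of code of your own. Each camera call takes 0.05 s, during which the arm holds its last target.

## Working session

There is one attempt and no reset: what is moved stays moved. The work goes in short steps, Python scripts to look and compute and a tool call to move; the robot and the scene stay as the last step left them, time stands still between calls to the robot, and variables do not carry over. Pictures are saved under pics/ and viewed, and the job is handed in when it is done.

Besides the shell and the picture viewer there is one more tool, called after "Request:" in YAML: its name, and indented under it one key for each argument. send_rows: Moves the arm, as the interface text tells. Its arguments: {"type":"object","properties":{"series":{"type":"array","items":{"type":"array","items":{"type":"number"}}},"newtons":{"type":"number"}},"required":["series"]}

```bash
mkdir -p pics && ls
python3 - <<'E'
from rig import *
import cv2,numpy as np
print(state()); print(grip_point_offset)
for n in("scene","top"):
    print(n,camera_params(n))
    im=get_image(n); cv2.imwrite(f"pics/{n}0.png",cv2.resize(im[:,:,::-1],(800,600),interpolation=cv2.INTER_CUBIC))
E
```

```text
pics
{'clock': 0.0, 'qpos': array([-1.26973413,  0.6001193 , -0.00253846,  1.60014144,  0.00176621,
        0.94290238, -0.07979077]), 'qd': array([ 8.83489100e-05,  3.99484991e-04,  1.26009715e-03, -2.62522464e-05,
        7.94945900e-04, -1.41227863e-03,  1.58551557e-04]), 'effort': array([-1.74628069e-03, -7.76437783e+01,  1.56451620e+00, -2.58009928e+01,
        1.24057711e-02,  8.89886229e-03, -4.72642341e-05]), 'tool_pos': array([0.26724354, 0.67343166, 0.2304171 ]), 'tool_rot': array([[-9.29508589e-01,  3.68800171e-01, -4.65940795e-04],
       [ 3.68800446e-01,  9.29507390e-01, -1.49741592e-03],
       [-1.19151834e-04, -1.56370013e-03, -9.99998770e-01]]), 'wrist_force': array([-0.33178529,  0.25847194, -0.24199105]), 'moment': array([-0.05847572,  0.01603859, -0.01674149]), 'gripper_width': 1.000110591268189}
0.0187
scene {'fx': 453.07258363387814, 'fy': 453.07258363387814, 'cx': 268.15458824505515, 'cy': 201.42961301039412, 'xyz': array([0.89047699, 0.56981211, 1.20693637]), 'orientation': array([[-8.99707657e-01, -3.57040757e-01,  2.51093666e-01],
       [ 4.36492976e-01, -7.36091290e-01,  5.17342724e-01],
       [ 1.15422707e-04,  5.75057832e-01,  8.18112753e-01]])}
top {'fx': 399.4063326665036, 'fy': 399.4063326665036, 'cx': 277.68256256055673, 'cy': 214.7419901456349, 'xyz': array([ 0.36577453, -0.11273676,  1.22674678]), 'orientation': array([[-0.00301335,  0.98842295, -0.15169375],
       [-0.99989678, -0.00510922, -0.01342855],
       [-0.01404813,  0.15163763,  0.98833632]])}
```

View pics/scene0.png

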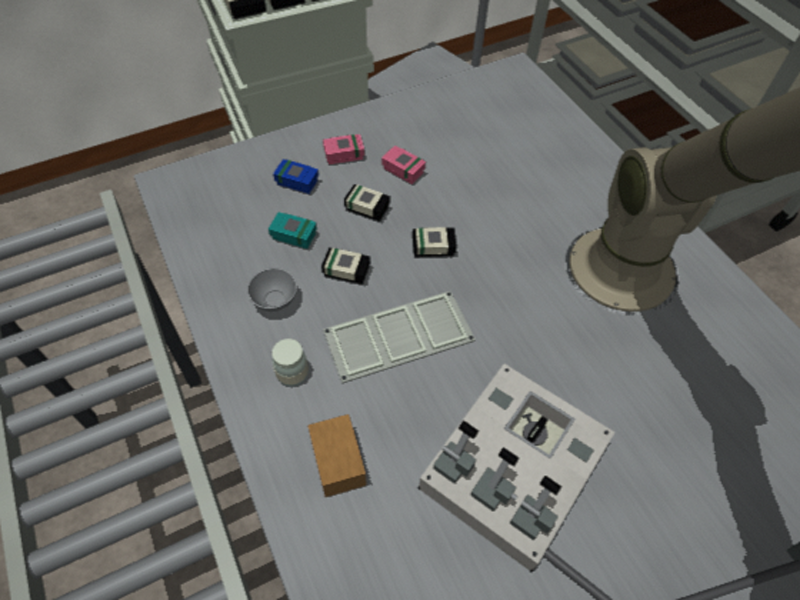

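View pics/top0.png

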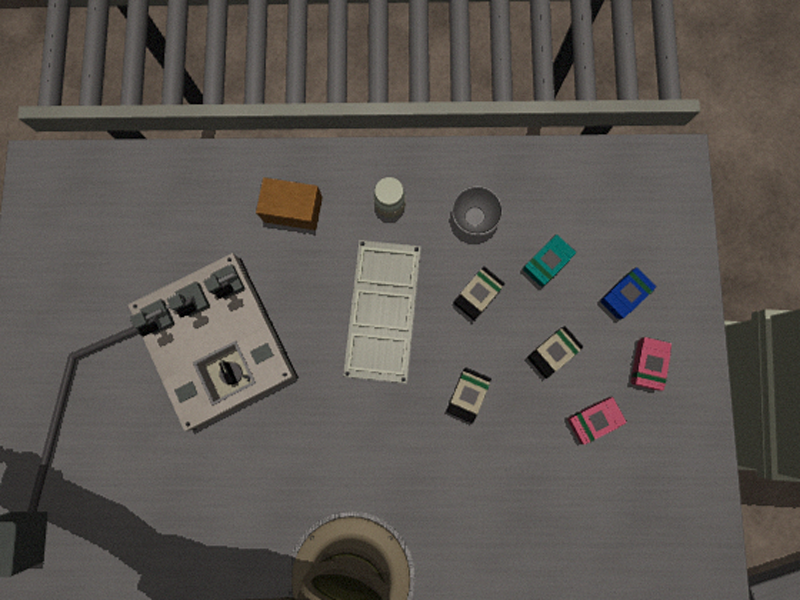

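Run:
```python
from rig import *
import numpy as np
np.set_printoptions(precision=3,suppress=True)
for t in ["pack1","carrier","pocket1","desk","dial_grip","dial_pointer","mark_tip","lever_k_grip","lever_t_grip","lever_p_grip","pin_k_tip","pin_t_tip","pin_p_tip","jar","bowl","carton"]:
    for c in ("scene","top"):
        try: r=spot_point(t,c)
        except Exception as e: r=[];print(e)
        print(t,c,[(np.round(d["at"],3).tolist(),round(d["p"],2)) for d in r])
print(state()["clock"])
```

```text
pack1 scene [([0.31, -0.506, 0.001], 0.9), ([0.366, -0.24, 0.0], 0.89), ([0.581, -0.27, 0.001], 0.88), ([0.65, -0.421, -0.001], 0.85), ([0.428, -0.623, 0.004], 0.8), ([0.454, -0.427, -0.004], 0.7), ([0.578, -0.587, 0.002], 0.56)]
pack1 top [([0.363, -0.246, 0.003], 0.97), ([0.645, -0.424, 0.003], 0.76), ([0.428, -0.627, 0.001], 0.75), ([0.579, -0.584, -0.001], 0.7), ([0.45, -0.055, 0.007], 0.69), ([0.452, -0.427, -0.001], 0.67), ([0.573, -0.274, 0.002], 0.66), ([0.318, -0.505, 0.002], 0.56)]
carrier scene [([0.545, -0.064, 0.001], 0.63), ([0.549, -0.063, 0.006], 0.43)]
carrier top [([0.546, -0.068, -0.006], 0.83), ([0.363, -0.248, 0.002], 0.2)]
pocket1 scene [([0.641, -0.074, 0.004], 0.7), ([0.55, -0.065, 0.004], 0.69), ([0.456, -0.046, 0.01], 0.65), ([0.569, 0.237, 0.147], 0.22)]
pocket1 top [([0.544, -0.066, 0.002], 0.94), ([0.642, -0.071, 0.004], 0.65), ([0.449, -0.056, 0.01], 0.56)]
desk scene [([0.486, 0.294, 0.001], 0.56)]
desk top [([0.486, 0.291, 0.001], 0.9)]
dial_grip scene [([0.414, 0.26, 0.043], 0.71)]
dial_grip top [([0.414, 0.258, 0.038], 0.67)]
dial_pointer scene [([0.
[... 583 characters left out ...]
0.048, 0.006], 0.61), ([0.531, 0.372, 0.104], 0.55), ([0.605, 0.227, 0.104], 0.41)]
pin_k_tip top [([0.532, 0.378, 0.105], 0.55)]
pin_t_tip scene [([0.607, 0.23, 0.105], 0.59), ([0.779, 0.136, 0.004], 0.56)]
pin_t_tip top [([0.607, 0.234, 0.103], 0.53)]
pin_p_tip scene [([0.555, 0.336, 0.106], 0.95)]
pin_p_tip top [([0.362, -0.246, 0.005], 0.73), ([0.557, 0.328, 0.106], 0.63), ([0.548, -0.067, -0.006], 0.49)]
jar scene [([0.789, -0.076, 0.0], 0.79), ([0.402, 0.222, 0.017], 0.52)]
jar top []
bowl scene [([0.755, -0.268, 0.0], 0.68)]
bowl top [([0.756, -0.272, -0.0], 0.94)]
carton scene [([0.778, 0.138, 0.001], 0.95), ([0.567, 0.234, 0.146], 0.39)]
carton top [([0.78, 0.139, 0.002], 0.76)]
1.7
```

The top view shows three white packs at (480,293), (555,352) and (470,395). The look-alikes are teal at (550,260), blue at (628,293) and pink at (652,363) and (598,420). Next I'll rectify crops from both cameras to refine the poses.

```bash
cat > h.py <<'E'
import numpy as np,cv2
from rig import *
np.set_printoptions(precision=4,suppress=True)
def proj(P,c):
    k=camera_params(c);P=np.atleast_2d(P)
    q=(P-k["xyz"])@k["orientation"]
    return np.c_[k["fx"]*q[:,0]/-q[:,2]+k["cx"], k["fy"]*(-q[:,1])/-q[:,2]+k["cy"]]
def rect(im,c,x0,x1,y0,y1,z,s=1000):
    # world window at height z -> picture; rows: x decreasing (up = +x), cols: y decreasing (left=+y)
    W,H=int((y1-y0)*s),int((x1-x0)*s)
    w=np.array([[x1,y1,z],[x1,y0,z],[x0,y0,z],[x0,y1,z]])
    M=cv2.getPerspectiveTransform(np.float32([[0,0],[W,0],[W,H],[0,H]]),proj(w,c).astype(np.float32))
    return cv2.warpPerspective(im,M,(W,H),flags=cv2.INTER_LINEAR|cv2.WARP_INVERSE_MAP)
E
python3 - <<'E'
from h import *
out=[]
for c in("scene","top"):
    im=get_image(c)
    r=rect(im,c,.3,.7,-.52,-.16,.042,1000)
    np.save(f"r_{c}.npy",r)
    # grid ticks
    r=r[:,:,::-1].copy()
    for x in np.arange(.3,.7,.05): cv2.line(r,(0,int((.7-x)*1000)),(5,int((.7-x)*1000)),(0,0,255),1)
    for y in np.arange(-.5,-.15,.05): cv2.line(r,(int((-.16-y)*1000),0),(int((-.16-y)*1000),5),(0,0,255),1)
    out.append(r)
cv2.imwrite("pics/rp.png",cv2.resize(np.hstack(out),(792,440)))
E
```

```text
(no output)
```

View pics/rp.png

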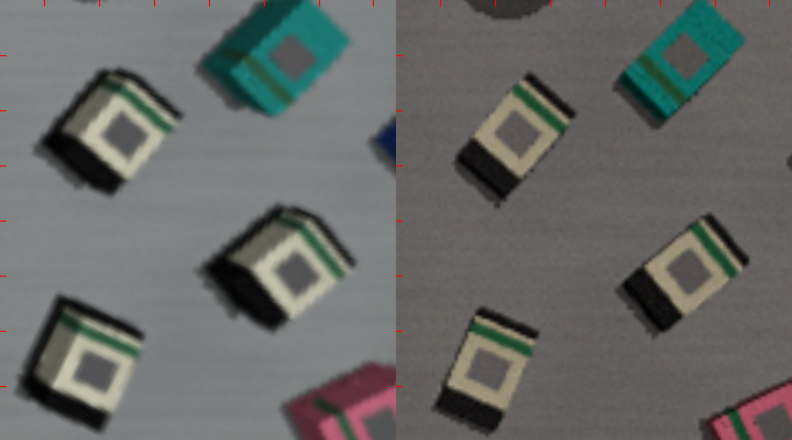

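```bash
cat >> h.py <<'E'
from scipy.optimize import minimize
def boxpts(x,y,t,zb=0):
    P=[]
    for (l,w,za,zz) in((100,58,16,42),(94,52,0,16)):
        for sx in(-1,1):
            for sy in(-1,1):
                for z in(za,zz): P.append([sx*l/2,sy*w/2,z])
    P=np.array(P)/1000.;c,s=np.cos(t),np.sin(t)
    return np.c_[x+c*P[:,0]-s*P[:,1],y+s*P[:,0]+c*P[:,1],P[:,2]+zb]
S=4
def masks(im,lo=45):
    big=cv2.resize(im,None,fx=S,fy=S,interpolation=cv2.INTER_CUBIC)
    return big
def packmask(big):
    h=cv2.cvtColor(big,cv2.COLOR_RGB2HSV).astype(int);b=big.astype(int)
    white=((b[...,0]-b[...,2])>12)&(h[...,2]>60)
    dark=h[...,2]<35
    green=(b[...,1]-b[...,0])>15
    return (white|dark|green)
def fitpack(ims,x,y,t,zb=0):
    M={c:packmask(cv2.resize(im,None,fx=S,fy=S,interpolation=cv2.INTER_CUBIC)) for c,im in ims.items()}
    def cost(p):
        tot=0
        for c,m in M.items():
            pr=proj(boxpts(p[0]/1000,p[1]/1000,np.deg2rad(p[2]),zb),c)
            hull=cv2.convexHull(((pr+.5)*S).astype(np.float32)).reshape(-1,2)
            ctr=proj([[x,y,.02]],c)[0]*S; R=60*S//2
            x0,y0=(ctr-R).astype(int);win=m[y0:y0+2*R,x0:x0+2*R]
            a=np.zeros(win.shape,np.uint8)
            cv2.fillPoly(a,[np.round((hull-[x0,y0])*16).astype(np.int32)],1,shift=4)
            # weigh outside pixels only close by
            k=cv2.dilate(a,np.ones((5*S//2,5*S//2)))
            tot+= (a.astype(bool)&~win).sum()/a.sum() + ((k.astype(bool)&~a.astype(bool))&win).sum()/a.sum()
        return tot
    best=None
    for dt in (-8,0,8):
        r=minimize(cost,[x*1000,y*1000,np.rad2deg(t)+dt],method="Nelder-Mead",options=dict(initial_simplex=np.array([[x*1000,y*1000,np.rad2deg(t)+dt]]*4)+np.array([[0,0,0],[6,0,0],[0,6,0],[0,0,8]])))
        if best is None or r.fun<best.fun: best=r
    return best.x,best.fun
def drawbox(vis,p,c,zb,s,off,col=(0,0,255)):
    pr=(proj(boxpts(p[0]/1000,p[1]/1000,np.deg2rad(p[2]),zb),c)+.5)*s-off
    h=cv2.convexHull(pr.astype(np.float32)); cv2.polylines(vis,[h.astype(np.int32)],True,col,1)
E
python3 - <<'E'
from h import *
ims={c:get_image(c) for c in("scene","top")}
seeds=[(.365,-.243,65),(.577,-.272,48),(.452,-.427,38)]
ps=[]
for (x,y,d) in seeds:
    for k in (["top"],["scene"],["scene","top"]):
        p,f=fitpack({c:ims[c] for c in k},x,y,np.deg2rad(d)*1); print(k,p,round(f,3))
    ps.append(p)
vis=[]
for c in ims:
    v=cv2.resize(ims[c],None,fx=4,fy=4,interpolation=cv2.INTER_CUBIC)[:,:,::-1].copy()
    ctr=proj([[.46,-.31,.02]],c)[0]*4; off=(ctr-[300,240]).astype(int)
    for p in ps: drawbox(v,p,c,0,4,np.array([0,0]))
    vis.append(v[off[1]-60:off[1]+540,off[0]:off[0]+600])
cv2.imwrite("pics/fit0.png",cv2.resize(np.hstack(vis),(800,400)))
E
```

```text
['top'] [ 363.5264 -243.4466  -23.8092] 0.202
['scene'] [ 362.6331 -246.9837  155.87  ] 0.328Traceback (most recent call last):
  File "<stdin>", line 7, in <module>
  File "h.py", line 50, in fitpack
    r=minimize(cost,[x*1000,y*1000,np.rad2deg(t)+dt],method="Nelder-Mead",options=dict(initial_simplex=np.array([[x*1000,y*1000,np.rad2deg(t)+dt]]*4)+np.array([[0,0,0],[6,0,0],[0,6,0],[0,0,8]])))
    res = _minimize_neldermead(fun, x0, args, callback, bounds=bounds,
                               **options)
    fsim[j] = func(sim[j])
              ~~~~^^^^^^^^
    fx = function(np.copy(x), *(wrapper_args + args))
  File "h.py", line 40, in cost
    ctr=proj([[x,y,.02]],c)[0]*S; R=60*S//2
        ~~~~^^^^^^^^^^^^^^^
  File "h.py", line 5, in proj
    k=camera_params(c);P=np.atleast_2d(P)
ValueError: time passes only in moves, steps and waits
```

```bash
sed -i 's/k=camera_params(c);P/k=CP(c);P/' h.py && sed -i '3a _c={}\ndef CP(c):\n    if c not in _c: _c[c]=camera_params(c)\n    return _c[c]' h.py
cat > fit.py <<'E'
from h import *
import sys,json
def run(seeds,name,zb=0,ctr3=(.46,-.31,.02)):
    ims={c:get_image(c) for c in("scene","top")}
    ps=[]
    for (x,y,d) in seeds:
        for k in (["top"],["scene"],["scene","top"]):
            p,f=fitpack({c:ims[c] for c in k},x,y,np.deg2rad(d),zb); print(k,p,round(f,3))
        ps.append(p)
    vis=[]
    for c in ims:
        v=cv2.resize(ims[c],None,fx=4,fy=4,interpolation=cv2.INTER_CUBIC)[:,:,::-1].copy()
        ctr=proj([ctr3],c)[0]*4; off=np.maximum((ctr-[300,240]).astype(int),[0,60])
        for p in ps: drawbox(v,p,c,zb,4,np.array([0,0]))
        vis.append(v[off[1]-60:off[1]+540,off[0]:off[0]+600])
    cv2.imwrite(f"pics/{name}.png",cv2.resize(np.hstack(vis),(800,400)))
E
python3 - <<'E'
from fit import *
run([(.365,-.243,-24),(.577,-.272,-38),(.452,-.427,-47)],"fit1")
E
```

```text
['top'] [ 363.6613 -243.4159  -24.1883] 0.199
['scene'] [ 363.9274 -248.0053  -25.5923] 0.32
['scene', 'top'] [ 363.6218 -243.774   -24.4012] 0.564
['top'] [ 578.3138 -268.9382  -40.1804] 0.208
['scene'] [ 576.7842 -273.3008  -41.3267] 0.309
['scene', 'top'] [ 578.0126 -270.0179  -40.6691] 0.553
['top'] [ 452.559  -425.5642  -49.6038] 0.2
['scene'] [ 449.9986 -429.1547  -51.7176] 0.318
['scene', 'top'] [ 452.3753 -425.8988  -50.9668] 0.548
```

View pics/fit1.png

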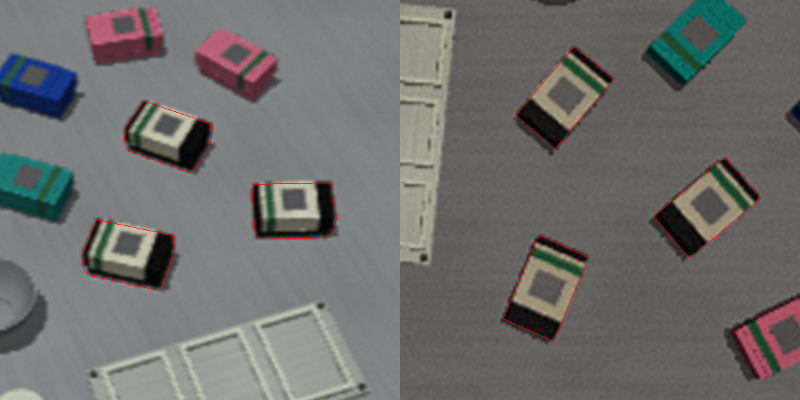

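The fitted outlines sit on the three white packs in both views. Next: the carrier and the desk.

Run:
```python
from h import *
o=[]
for c in("scene","top"):
    im=get_image(c)
    r=rect(im,c,.38,.72,-.18,.05,.014,2000)[:,:,::-1].copy()
    # model: center, angle
    cx,cy,a=.546,-.064,np.deg2rad(-7)
    def W(u,v,z): return [cx+np.cos(a)*u-np.sin(a)*v, cy+np.sin(a)*u+np.cos(a)*v,z]
    for i in(-1,0,1):
        for hx,hy in((33,54),(39,60)):
            P=np.array([W((i*95+sx*hx)/1000,sy*hy/1000,.014) for sx,sy in((-1,-1),(1,-1),(1,1),(-1,1))])
            q=np.c_[(.05-P[:,1])*2000,(.72-P[:,0])*2000].astype(np.int32)
            cv2.polylines(r,[q],True,(0,0,255),1)
    o.append(r)
cv2.imwrite("pics/car.png",cv2.resize(np.hstack(o),(795,590)))
o=[]
for c in("scene","top"):
    im=get_image(c)
    o.append(rect(im,c,.32,.62,.14,.44,.05,1300)[:,:,::-1])
cv2.imwrite("pics/desk.png",np.hstack(o))
```

```text
(no output)
```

View pics/car.png

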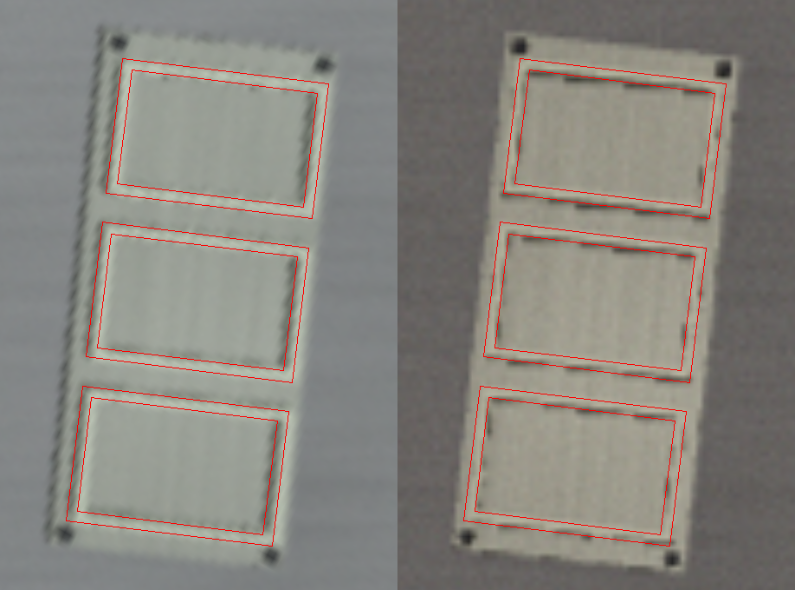

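View pics/desk.png

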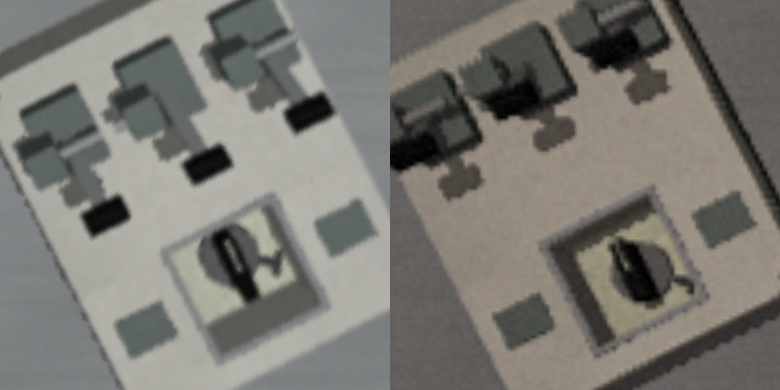

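Request:
send_rows:
  series:
    - [0,0,-1.6,24,-27,0,-1]
    - [0,0,-1.6,24,-27,0,-1]
    - [0,0,-1.6,24,-27,0,-1]
    - [0,0,-1.6,24,-27,0,-1]
    - [0,0,-1.6,24,-27,0,-1]
    - [0,0,-1.6,24,-27,0,-1]
    - [0,0,-1.6,24,-27,0,-1]
    - [0,0,-1.6,24,-27,0,-1]
    - [0,0,-1.6,24,-27,0,-1]
    - [0,0,-1.6,24,-27,0,-1]
    - [0,0,-1.6,24,-27,0,-1]
    - [0,0,-1.6,24,-27,0,-1]

```text
clock: 3.2
tool_pos: [0.5565, 0.3484, 0.2315]
tool_rot: [[-0.756, 0.655, 0.0], [0.655, 0.756, 0.0], [-0.0, 0.0, -1.0]]
wrist_force: [-0.2, 1.4, -0.1]
gripper_width: 1.001
```

Request:
send_rows:
  series:
    - [0,0,0,2,-36,0,-1]
    - [0,0,0,2,-36,0,-1]
    - [0,0,0,2,-36,0,-1]
    - [0,0,0,2,-36,0,-1]
    - [0,0,0,2,-36,0,-1]
    - [0,0,0,2,-36,0,-1]
    - [0,0,0,2,-36,0,-1]
    - [0,0,0,2,-36,0,-1]
    - [0,0,0,2,-36,0,-1]
    - [0,0,0,2,-36,0,-1]
    - [0,0,0,2,-36,0,-1]
    - [0,0,0,2,-36,0,-1]

```text
clock: 4.2
tool_pos: [0.5794, -0.0839, 0.2315]
tool_rot: [[-0.757, 0.654, 0.001], [0.654, 0.757, 0.0], [-0.0, 0.0, -1.0]]
wrist_force: [0.6, -0.2, -0.8]
gripper_width: 0.998
```

Request:
send_rows:
  series:
    - [0,0,0,0,-38,0,-1]
    - [0,0,0,0,-38,0,-1]
    - [0,0,0,0,-38,0,-1]
    - [0,0,0,-1,-37,0,-1]
    - [0,0,0,-1,-36,0,-1]
    - [0,0,0,0,0,-36,-1]
    - [0,0,0,0,0,-38,-1]
    - [0,0,0,0,0,-38,-1]
    - [0,0,0,0,0,-38,-1]
    - [0,0,0,0,0,-16,-1]
    - [0,0,0,0,0,0,-1]

```text
clock: 5.12
tool_pos: [0.5752, -0.2681, 0.0611]
tool_rot: [[-0.757, 0.654, -0.006], [0.654, 0.757, 0.002], [0.006, -0.002, -1.0]]
wrist_force: [-0.3, 0.8, 1.3]
gripper_width: 1.003
```

Run:
```python
from h import *
print(state()["tool_pos"],state()["wrist_force"],state()["qpos"])
im=get_image("scene"); c=proj([[.5775,-.271,.03]],"scene")[0].astype(int);print(c)
a=cv2.resize(im[c[1]-60:c[1]+60,c[0]-60:c[0]+60,::-1],(400,400),interpolation=cv2.INTER_CUBIC)
im=get_image("top"); c=proj([[.5775,-.271,.03]],"top")[0].astype(int);print(c)
b=cv2.resize(im[c[1]-60:c[1]+60,c[0]-60:c[0]+60,::-1],(400,400),interpolation=cv2.INTER_CUBIC)
cv2.imwrite("pics/g1.png",np.hstack([a,b]))
```

```text
[ 0.5752 -0.2681  0.0611] [-0.2809  0.7673  1.3083] [ 0.2953  0.7103  0.0792  1.9332 -0.1065  0.5087  1.3069]
[241 184]
[335 205]
```

View pics/g1.png

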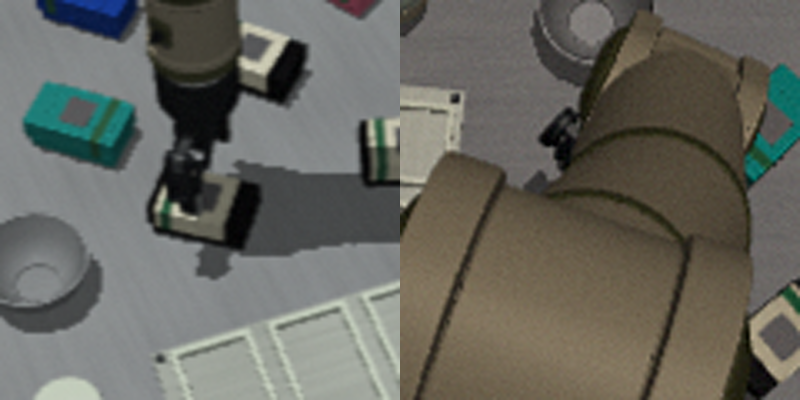

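The scene view shows the open fingers over pack2 at about (190,190) in the crop. I'm descending.

Request:
send_rows:
  series:
    - [0,0,0,0,0,-20,-1]
    - [0,0,0,0,0,-20,-1]
    - [0,0,0,0,0,-14,-1]
    - [0,0,0,0,0,0,-1]
    - [0,0,0,0,0,0,-1]

```text
clock: 5.63
tool_pos: [0.5777, -0.2693, 0.012]
tool_rot: [[-0.756, 0.654, 0.0], [0.654, 0.756, -0.0], [-0.0, 0.0, -1.0]]
wrist_force: [0.7, -1.0, 0.4]
gripper_width: 0.999
```

Request:
send_rows:
  newtons: 45
  series:
    - [0,0,0,0,-1,-6,-1]
    - [0,0,0,0,0,0,1]
    - [0,0,0,0,0,0,1]
    - [0,0,0,0,0,0,1]
    - [0,0,0,0,0,0,1]
    - [0,0,0,0,0,0,1]
    - [0,0,0,0,0,0,1]
    - [0,0,0,0,0,0,1]

```text
clock: 6.3
tool_pos: [0.5778, -0.2703, 0.0061]
tool_rot: [[-0.756, 0.654, 0.001], [0.654, 0.756, -0.0], [-0.001, 0.0, -1.0]]
wrist_force: [0.0, -0.7, 6.5]
gripper_width: 0.673
```

Request:
send_rows:
  series:
    - [0,0,0,0,0,10,1]
    - [0,0,0,0,0,15,1]
    - [0,0,0,0,0,20,1]
    - [0,0,0,0,0,25,1]
    - [0,0,0,0,0,25,1]
    - [0,0,0,0,0,25,1]
    - [0,0,0,0,0,0,1]

```text
clock: 6.88
tool_pos: [0.5794, -0.2712, 0.1306]
tool_rot: [[-0.756, 0.654, 0.006], [0.654, 0.756, -0.003], [-0.006, 0.002, -1.0]]
wrist_force: [0.1, -0.8, -1.0]
gripper_width: 0.673
```

```bash
cat > look.py <<'E'
from h import *
import sys
# look.py name x y z half
n=sys.argv[1];P=np.array([list(map(float,sys.argv[2:5]))]);h=int(sys.argv[5])
o=[]
for cam in("scene","top"):
    im=get_image(cam); im=cv2.copyMakeBorder(im,h,h,h,h,cv2.BORDER_CONSTANT)
    c=proj(P,cam)[0].astype(int)
    o.append(cv2.resize(im[c[1]:c[1]+2*h,c[0]:c[0]+2*h,::-1],(400,400),interpolation=cv2.INTER_CUBIC))
cv2.imwrite(f"pics/{n}.png",np.hstack(o))
s=state();print(s["clock"],s["tool_pos"],s["gripper_width"],s["qpos"])
E
python3 look.py l1 .5775 -.271 .1 60
```

```text
6.9833 [ 0.5778 -0.2702  0.1268] 0.6717313358567474 [ 0.2843  0.6198  0.0976  1.8998 -0.0971  0.6242  1.3005]
```

View pics/l1.png

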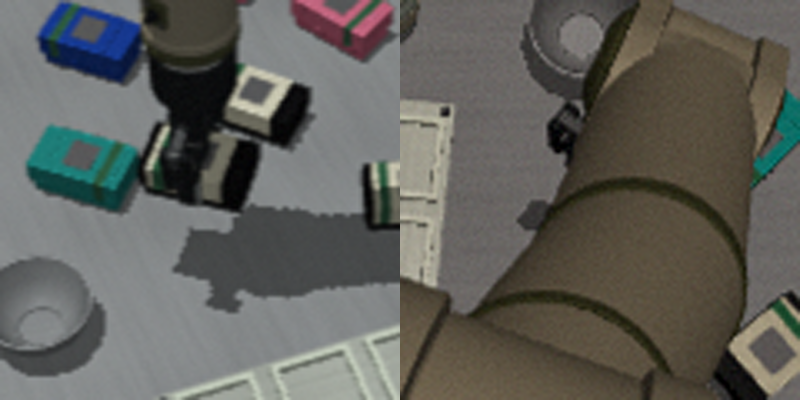

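Request:
send_rows:
  series:
    - [0,0,-6.9,8,24.5,0,1]
    - [0,0,-6.9,8,24.5,0,1]
    - [0,0,-6.9,8,24.5,0,1]
    - [0,0,-6.9,8,24.5,0,1]
    - [0,0,-6.9,8,24.5,0,1]
    - [0,0,-6.9,8,24.5,0,1]
    - [0,0,-6.9,8,24.5,0,1]
    - [0,0,-6.9,7,24.5,0,1]
    - [0,0,0,0,0,-20,1]
    - [0,0,0,0,0,-20,1]
    - [0,0,0,0,0,-20,1]
    - [0,0,0,0,0,0,1]

```text
clock: 7.98
tool_pos: [0.6376, -0.0731, 0.0608]
tool_rot: [[0.104, 0.995, -0.007], [0.995, -0.104, 0.0], [-0.001, -0.007, -1.0]]
wrist_force: [-1.1, -0.2, -1.3]
gripper_width: 0.672
```

```bash
python3 look.py l2 .641 -.074 .03 60
```

```text
8.0833 [ 0.6394 -0.0743  0.0642] 0.6721833072694111 [-0.1956  0.741   0.3502  1.9249 -0.4531  0.5564  0.3545]
```

View pics/l2.png

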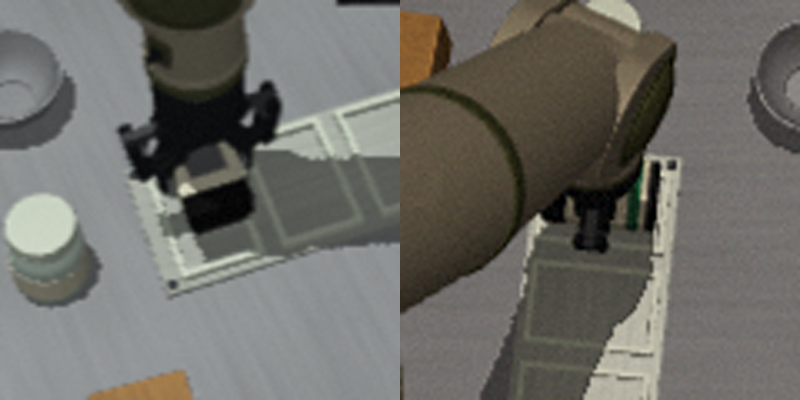

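Request:
send_rows:
  series:
    - [0,0,0,1,0,-17,1]
    - [0,0,0,0,0,-16,1]
    - [0,0,0,0,0,-10,1]
    - [0,0,0,0,0,-6,1]
    - [0,0,0,0,0,0,1]
    - [0,0,0,0,0,0,1]
    - [0,0,0,0,0,0,1]

```text
clock: 8.67
tool_pos: [0.6419, -0.0743, 0.0172]
tool_rot: [[0.105, 0.994, 0.001], [0.994, -0.105, -0.0], [-0.0, 0.001, -1.0]]
wrist_force: [0.1, -0.1, -0.8]
gripper_width: 0.67
```

Request:
send_rows:
  series:
    - [0,0,0,-1,0,-4,1]
    - [0,0,0,0,0,0,1]
    - [0,0,0,0,0,0,0.0]
    - [0,0,0,0,0,0,-0.5]
    - [0,0,0,0,0,0,-0.9]
    - [0,0,0,0,0,0,-0.9]
    - [0,0,0,0,0,0,-0.9]

```text
clock: 9.25
tool_pos: [0.6406, -0.0742, 0.0124]
tool_rot: [[0.105, 0.994, 0.0], [0.994, -0.105, -0.0], [-0.0, 0.0, -1.0]]
wrist_force: [0.3, -0.6, -0.2]
gripper_width: 0.951
```

Request:
send_rows:
  series:
    - [0,0,0,0,0,10,-0.9]
    - [0,0,0,0,0,20,-0.9]
    - [0,0,0,0,0,30,-1]
    - [0,0,0,0,0,35,-1]
    - [0,0,0,0,0,35,-1]
    - [0,0,6,-10,-30,10,-1]
    - [0,0,6,-15,-36,0,-1]
    - [0,0,6,-15,-36,0,-1]
    - [0,0,6,-15,-36,0,-1]
    - [0,0,6,-15,-36,0,-1]
    - [0,0,6,-15,-36,0,-1]
    - [0,0,6,-15,-36,0,-1]

```text
clock: 10.25
tool_pos: [0.5394, -0.3219, 0.1532]
tool_rot: [[-0.591, 0.806, 0.0], [0.806, 0.591, -0.001], [-0.001, -0.0, -1.0]]
wrist_force: [0.5, 0.1, -0.3]
gripper_width: 1.0
```

```bash
python3 look.py l3 .6 -.074 .03 80
python3 - <<'E'
from h import *
for c in("scene","top"): print([(np.round(d["at"],3).tolist(),round(d["p"],2)) for d in spot_point("pack1",c)])
E
```

```text
10.35 [ 0.5356 -0.3292  0.1536] 0.9987203324037627 [ 0.3324  0.5807  0.1898  1.907  -0.1609  0.6668  1.2383]
[([0.454, -0.428, -0.001], 0.97), ([0.649, -0.423, -0.002], 0.92), ([0.362, -0.239, 0.0], 0.89), ([0.644, -0.077, 0.005], 0.83), ([0.574, -0.589, 0.005], 0.83), ([0.31, -0.504, 0.002], 0.75), ([0.485, 0.297, 0.0], 0.55), ([0.428, -0.622, 0.001], 0.38)]
[([0.316, -0.506, 0.004], 0.93), ([0.636, -0.078, 0.004], 0.83), ([0.578, -0.587, -0.002], 0.73), ([0.425, -0.629, 0.0], 0.73)]
```

View pics/l3.png

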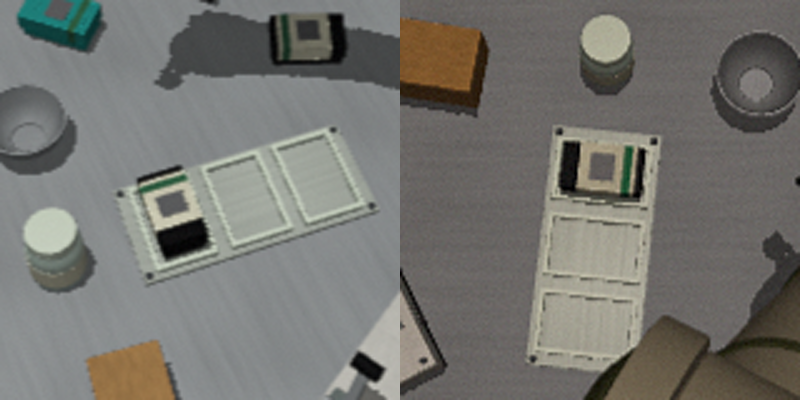

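Pack2 sits in the far pocket. Pack3 is next.

Request:
send_rows:
  series:
    - [0,0,0.8,-21,-24.5,0,-1]
    - [0,0,0.8,-21,-24.5,0,-1]
    - [0,0,0.8,-21,-24.5,0,-1]
    - [0,0,0.8,-21,-24.5,0,-1]
    - [0,0,0,0,0,-30,-1]
    - [0,0,0,0,0,-30,-1]
    - [0,0,0,0,0,-25,-1]
    - [0,0,0,0,0,0,-1]
    - [0,0,0,0,0,0,-1]

```text
clock: 11.2
tool_pos: [0.457, -0.4164, 0.0667]
tool_rot: [[-0.633, 0.774, -0.002], [0.774, 0.633, 0.002], [0.003, -0.0, -1.0]]
wrist_force: [-0.4, 0.0, 0.2]
gripper_width: 1.0
```

```bash
python3 look.py l4 .4515 -.427 .03 50
```

```text
11.3 [ 0.4577 -0.4178  0.0687] 1.000165444846969 [ 0.5706  0.6873  0.1178  1.9733 -0.1597  0.4883  1.4877]
```

View pics/l4.png

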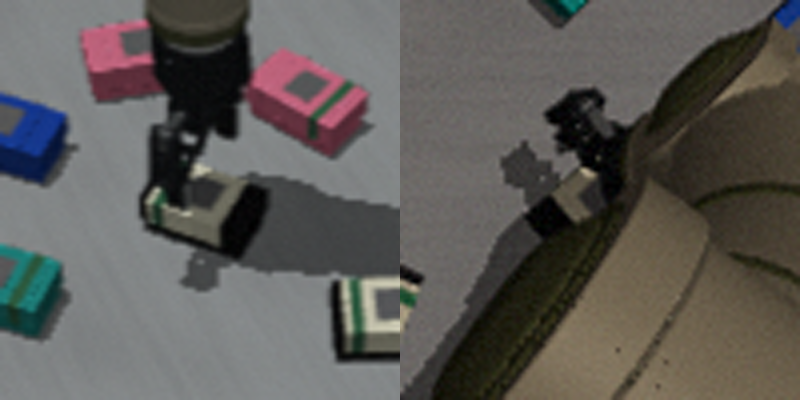

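Request:
send_rows:
  series:
    - [0,0,0,-6,-9,0,-1]
    - [0,0,0,0,0,-20,-1]
    - [0,0,0,0,0,-20,-1]
    - [0,0,0,0,0,-14,-1]
    - [0,0,0,0,0,-9,-1]
    - [0,0,0,0,0,0,-1]
    - [0,0,0,0,0,0,-1]

```text
clock: 11.88
tool_pos: [0.4504, -0.4274, 0.0045]
tool_rot: [[-0.631, 0.776, -0.0], [0.776, 0.631, 0.0], [0.0, -0.0, -1.0]]
wrist_force: [-0.2, 0.6, -0.0]
gripper_width: 1.001
```

Request:
send_rows:
  newtons: 45
  series:
    - [0,0,0,0,0,0,1]
    - [0,0,0,0,0,0,1]
    - [0,0,0,0,0,0,1]
    - [0,0,0,0,0,0,1]
    - [0,0,0,0,0,0,1]
    - [0,0,0,0,0,0,1]

```text
clock: 12.38
tool_pos: [0.4511, -0.4274, 0.0054]
tool_rot: [[-0.632, 0.775, 0.001], [0.775, 0.632, -0.001], [-0.002, 0.001, -1.0]]
wrist_force: [0.3, 1.5, 6.2]
gripper_width: 0.674
```

Request:
send_rows:
  series:
    - [0,0,0,0,0,10,1]
    - [0,0,0,0,0,20,1]
    - [0,0,0,0,0,25,1]
    - [0,0,0,0,0,25,1]
    - [0,0,0,0,0,25,1]
    - [0,0,0,0,0,15,1]
    - [0,0,0,0,0,0,1]

```text
clock: 12.97
tool_pos: [0.4515, -0.4284, 0.1283]
tool_rot: [[-0.631, 0.776, 0.004], [0.776, 0.631, -0.004], [-0.005, 0.001, -1.0]]
wrist_force: [-0.4, -0.4, -1.6]
gripper_width: 0.675
```

Request:
send_rows:
  series:
    - [0,0,-4,6,20,0,1]
    - [0,0,-4.2,10,34,0,1]
    - [0,0,-4.2,10,34,0,1]
    - [0,0,-4.2,10,34,0,1]
    - [0,0,-4.2,10,34,0,1]
    - [0,0,-4.2,10,34,0,1]
    - [0,0,-4.2,10,34,0,1]
    - [0,0,-4.2,10,34,0,1]
    - [0,0,-4.2,8,34,0,1]
    - [0,0,-4,6,34,0,1]
    - [0,0,-4,5,36,0,1]
    - [0,0,0,0,0,0,1]

```text
clock: 13.97
tool_pos: [0.5459, -0.0557, 0.1229]
tool_rot: [[0.106, 0.994, -0.002], [0.994, -0.106, 0.004], [0.004, -0.003, -1.0]]
wrist_force: [-0.2, 0.5, -2.0]
gripper_width: 0.669
```

```bash
python3 look.py l5 .5465 -.0655 .08 80
```

```text
14.0667 [ 0.5452 -0.0626  0.1235] 0.6737628883132252 [-0.2806  0.5803  0.4288  2.1164 -0.4623  0.5364  0.382 ]
```

View pics/l5.png

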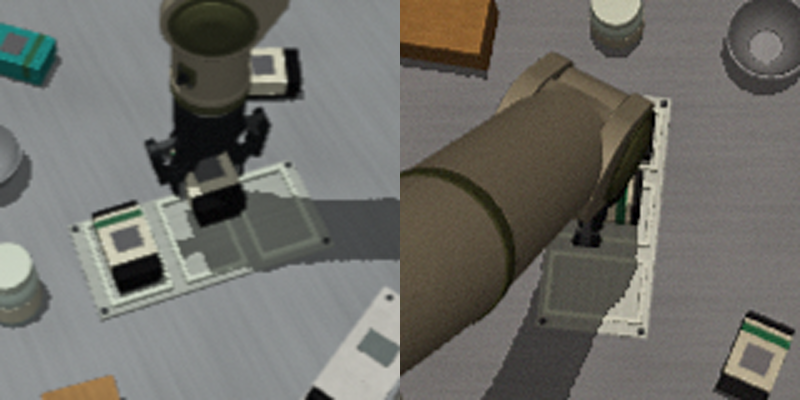

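Request:
send_rows:
  series:
    - [0,0,0,1,0,-25,1]
    - [0,0,0,0,0,-30,1]
    - [0,0,0,0,0,-25,1]
    - [0,0,0,0,0,-15,1]
    - [0,0,0,0,0,-8,1]
    - [0,0,0,0,0,0,1]
    - [0,0,0,0,0,0,1]
    - [0,0,0,0,0,0,1]

```text
clock: 14.73
tool_pos: [0.5468, -0.0659, 0.0221]
tool_rot: [[0.113, 0.994, 0.001], [0.994, -0.113, -0.0], [-0.0, 0.001, -1.0]]
wrist_force: [0.8, -0.1, -1.4]
gripper_width: 0.674
```

Request:
send_rows:
  series:
    - [0,0,0,0,0,-5,1]
    - [0,0,0,0,0,-4.5,1]
    - [0,0,0,0,0,0,1]
    - [0,0,0,0,0,0,0]
    - [0,0,0,0,0,0,-0.5]
    - [0,0,0,0,0,0,-0.9]
    - [0,0,0,0,0,0,-0.9]
    - [0,0,0,0,0,0,-0.9]

```text
clock: 15.4
tool_pos: [0.5466, -0.0651, 0.012]
tool_rot: [[0.112, 0.994, 0.0], [0.994, -0.112, -0.0], [-0.0, 0.0, -1.0]]
wrist_force: [1.0, -0.4, 0.3]
gripper_width: 0.951
```

Request:
send_rows:
  series:
    - [0,0,0,0,0,10,-0.9]
    - [0,0,0,0,0,20,-0.9]
    - [0,0,0,0,0,30,-1]
    - [0,0,0,0,0,35,-1]
    - [0,0,0,0,0,35,-1]
    - [0,0,6.5,-12,-15,0,-1]
    - [0,0,6.5,-15,-15,0,-1]
    - [0,0,6.5,-15,-15,0,-1]
    - [0,0,6.5,-15,-15,0,-1]
    - [0,0,6.5,-15,-15,0,-1]
    - [0,0,6.5,-15,-15,0,-1]
    - [0,0,6.5,-15,-15,0,-1]

```text
clock: 16.4
tool_pos: [0.4436, -0.1708, 0.1426]
tool_rot: [[-0.634, 0.773, 0.001], [0.773, 0.634, -0.0], [-0.001, 0.0, -1.0]]
wrist_force: [-0.1, -0.3, -0.8]
gripper_width: 0.999
```

```bash
python3 look.py l6 .5 -.15 .03 90
python3 - <<'E'
from fit import *
run([(.363,-.243,-24)],"fit2",0,(.4,-.2,.02))
for c in("scene",): print([(np.round(d["at"],3).tolist(),round(d["p"],2)) for d in spot_point("pack1",c)])
E
```

```text
16.5 [ 0.4415 -0.1728  0.1427] 0.9993610861627592 [ 0.1082  0.4525  0.1989  2.2553 -0.1979  0.4499  1.1469]
['top'] [ 362.9161 -243.5506  -23.1485] 0.33
['scene'] [ 365.6373 -248.8407  -25.9559] 0.31
['scene', 'top'] [ 365.9057 -246.0853  -23.6438] 0.691
[([0.365, -0.24, 0.0], 0.96), ([0.312, -0.504, -0.0], 0.79), ([0.574, -0.588, 0.001], 0.73), ([0.547, -0.07, 0.004], 0.72), ([0.426, -0.622, 0.006], 0.69), ([0.644, -0.075, 0.009], 0.66), ([0.443, 0.273, 0.036], 0.61), ([0.651, -0.42, -0.001], 0.55), ([0.495, 0.382, 0.149], 0.2)]
```

View pics/l6.png

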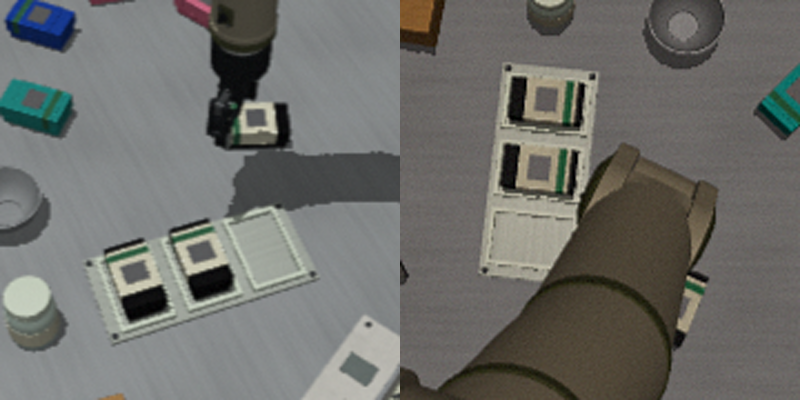

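Request:
send_rows:
  series:
    - [0,0,5,-15,-14,0,-1]
    - [0,0,5,-16,-15,0,-1]
    - [0,0,5,-16,-15,0,-1]
    - [0,0,5,-16,-15,0,-1]
    - [0,0,6,-14.5,-13.5,0,-1]
    - [0,0,0,0,0,-25,-1]
    - [0,0,0,0,0,-30,-1]
    - [0,0,0,0,0,-25,-1]
    - [0,0,0,0,0,0,-1]
    - [0,0,0,0,0,0,-1]

```text
clock: 17.48
tool_pos: [0.3669, -0.2418, 0.0611]
tool_rot: [[-0.907, 0.421, -0.003], [0.421, 0.907, 0.001], [0.003, -0.0, -1.0]]
wrist_force: [0.3, 0.1, -0.0]
gripper_width: 0.998
```

```bash
python3 look.py l7 .364 -.245 .03 50
```

```text
17.5833 [ 0.3676 -0.2424  0.0626] 0.9998346054937092 [ 0.4416  0.5823  0.0174  2.3764 -0.0516  0.1827  1.6428]
```

View pics/l7.png

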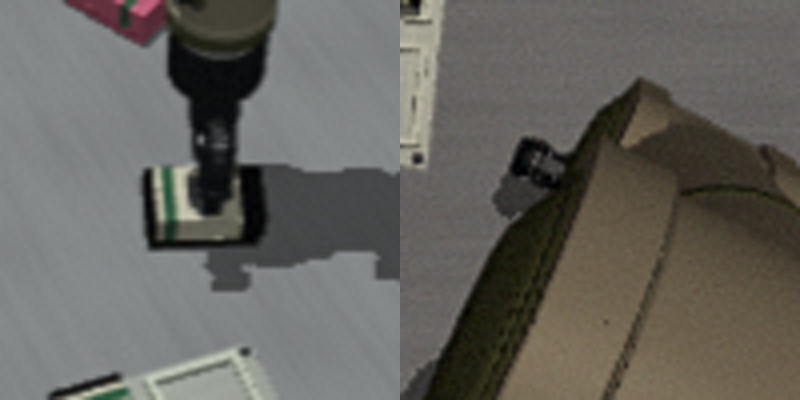

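Request:
send_rows:
  series:
    - [0,0,0,-2,-2,0,-1]
    - [0,0,0,0,0,-20,-1]
    - [0,0,0,0,0,-20,-1]
    - [0,0,0,0,0,-10,-1]
    - [0,0,0,0,0,-7,-1]
    - [0,0,0,0,0,0,-1]
    - [0,0,0,0,0,0,-1]

```text
clock: 18.17
tool_pos: [0.3654, -0.2469, 0.0227]
tool_rot: [[-0.907, 0.421, -0.007], [0.421, 0.907, -0.0], [0.006, -0.003, -1.0]]
wrist_force: [-1.1, 0.6, 0.2]
gripper_width: 0.999
```

Run:
```python
from rig import *
s=state();print(s["qpos"],s["tool_pos"],s["qd"])
```

```text
[ 0.51558495  0.67013836 -0.07617781  2.38387977  0.48989514  0.10767216
  1.10377486] [ 0.36543342 -0.24685117  0.02269428] [-0.00858008 -0.0069706   0.01142304  0.00203103 -0.07387626 -0.00183198
  0.06289158]
```

Request:
send_rows:
  series:
    - [0,0,0,0,0,-6,-1]
    - [0,0,0,0,0,-6,-1]
    - [0,0,0,0,0,-5,-1]
    - [0,0,0,0,0,0,-1]
    - [0,0,0,0,0,0,-1]

```text
clock: 18.58
tool_pos: [0.365, -0.2467, 0.0069]
tool_rot: [[-0.907, 0.421, -0.008], [0.422, 0.907, -0.0], [0.008, -0.004, -1.0]]
wrist_force: [0.7, -0.1, 0.7]
gripper_width: 1.001
```

Request:
send_rows:
  newtons: 45
  series:
    - [0,0,0,0,0,0,1]
    - [0,0,0,0,0,0,1]
    - [0,0,0,0,0,0,1]
    - [0,0,0,0,0,0,1]
    - [0,0,0,0,0,0,1]
    - [0,0,0,0,0,0,1]

```text
clock: 19.08
tool_pos: [0.3653, -0.2464, 0.0069]
tool_rot: [[-0.907, 0.421, -0.008], [0.421, 0.907, -0.0], [0.007, -0.003, -1.0]]
wrist_force: [0.4, 1.4, 7.6]
gripper_width: 0.672
```

Run:
```python
from rig import *
s=state();print(s["qpos"],s["tool_pos"],s["qd"])
```

```text
[ 0.55541144  0.7061743  -0.1350403   2.38629532  0.98560483  0.10907783
  0.60481643] [ 0.36534879 -0.24642626  0.00691239] [ 0.00045694 -0.0007423  -0.00219696 -0.0003135   0.00031422 -0.00037369
  0.00131841]
```

Request:
send_rows:
  series:
    - [0,0,0,0,0,8,1]
    - [0,0,0,0,0,12,1]
    - [0,0,0,3,-2,20,1]
    - [0,0,0,4,-3,25,1]
    - [0,0,0,4,-3,25,1]
    - [0,0,0,4,-3,25,1]
    - [0,0,0,0,0,0,1]

```text
clock: 19.67
tool_pos: [0.3818, -0.2583, 0.1249]
tool_rot: [[-0.906, 0.422, -0.004], [0.422, 0.906, -0.001], [0.003, -0.003, -1.0]]
wrist_force: [1.0, -0.5, -1.2]
gripper_width: 0.675
```

```bash
python3 look.py l8 .38 -.255 .1 60
```

```text
19.7667 [ 0.3799 -0.2578  0.1218] 0.6751440335574154 [ 0.9097  0.532  -0.6111  2.2643  0.6295  0.5221  0.9358]
```

View pics/l8.png

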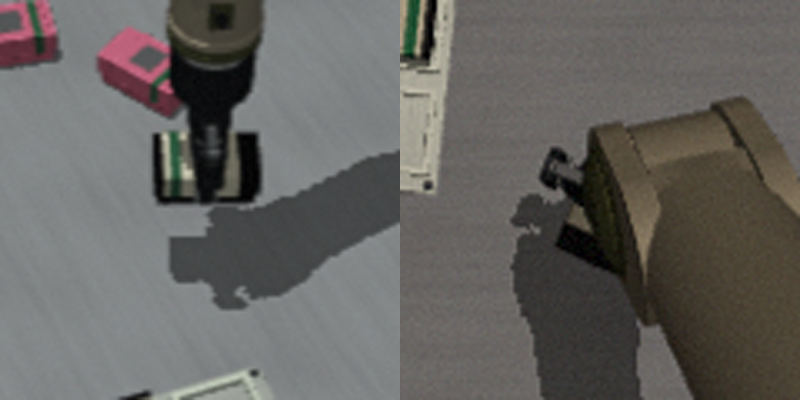

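Request:
send_rows:
  series:
    - [0,0,-5,12,12,0,1]
    - [0,0,-6.5,14,18,0,1]
    - [0,0,-6.5,12,20,0,1]
    - [0,0,-6.5,10,20,0,1]
    - [0,0,-6.5,10,20,0,1]
    - [0,0,-6.5,8,20,0,1]
    - [0,0,-6.5,4,20,0,1]
    - [0,0,-6.5,2,20,0,1]
    - [0,0,-6.5,0,20,0,1]
    - [0,0,-6.5,0,17,0,1]
    - [0,0,-6.5,0,17,0,1]
    - [0,0,0,0,0,0,1]

```text
clock: 20.77
tool_pos: [0.4512, -0.0497, 0.1202]
tool_rot: [[0.087, 0.996, -0.004], [0.996, -0.087, 0.009], [0.009, -0.005, -1.0]]
wrist_force: [0.8, 0.7, -0.9]
gripper_width: 0.671
```

```bash
python3 look.py l9 .452 -.054 .08 80
```

```text
20.8667 [ 0.4512 -0.0526  0.1204] 0.6707526450801258 [ 0.1701  0.4786 -0.2377  2.2924  0.2623  0.3987 -0.3666]
```

View pics/l9.png

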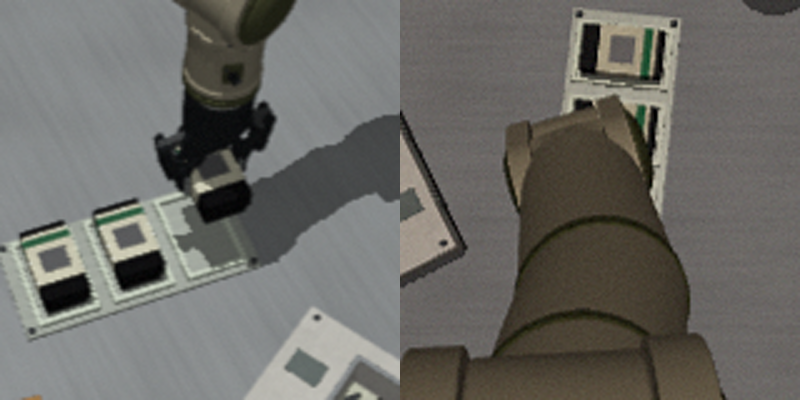

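Request:
send_rows:
  series:
    - [0,0,-1,1,0,-20,1]
    - [0,0,0,0,0,-20,1]
    - [0,0,0,0,0,-20,1]
    - [0,0,0,0,0,-20,1]
    - [0,0,0,0,0,-15,1]
    - [0,0,0,0,0,0,1]
    - [0,0,0,0,0,0,1]

```text
clock: 21.45
tool_pos: [0.452, -0.0541, 0.0254]
tool_rot: [[0.103, 0.995, -0.005], [0.995, -0.103, 0.008], [0.007, -0.006, -1.0]]
wrist_force: [0.8, -0.6, -2.7]
gripper_width: 0.673
```

```bash
python3 look.py l10 .452 -.054 .03 60
```

```text
21.55 [ 0.4529 -0.054   0.0267] 0.6690680035432207 [ 0.0629  0.665  -0.0909  2.3492  0.3505  0.1402 -0.4597]
```

View pics/l10.png

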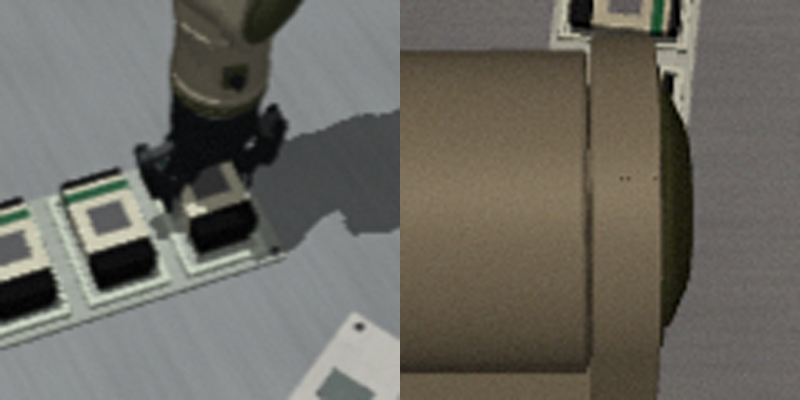

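Request:
send_rows:
  series:
    - [0,0,0,0,0,-6,1]
    - [0,0,0,0,0,-5,1]
    - [0,0,0,0,0,-2,1]
    - [0,0,0,0,0,0,1]
    - [0,0,0,0,0,0,1]

```text
clock: 21.97
tool_pos: [0.4533, -0.0536, 0.0136]
tool_rot: [[0.103, 0.995, -0.002], [0.995, -0.103, 0.008], [0.008, -0.002, -1.0]]
wrist_force: [0.2, 0.5, -2.2]
gripper_width: 0.67
```

Request:
send_rows:
  series:
    - [0,0,0,0,0,-1,1]
    - [0,0,0,0,0,0,0.0]
    - [0,0,0,0,0,0,-0.5]
    - [0,0,0,0,0,0,-0.9]
    - [0,0,0,0,0,0,-0.9]
    - [0,0,0,0,0,0,-0.9]

```text
clock: 22.47
tool_pos: [0.4532, -0.0534, 0.0124]
tool_rot: [[0.103, 0.995, -0.002], [0.995, -0.103, 0.008], [0.008, -0.003, -1.0]]
wrist_force: [0.2, -0.5, -0.0]
gripper_width: 0.952
```

Request:
send_rows:
  series:
    - [0,0,0,0,0,8,-0.9]
    - [0,0,0,0,0,12,-0.9]
    - [0,0,0,0,0,20,-0.9]
    - [0,0,0,0,0,25,-0.9]
    - [0,0,0,0,0,30,-0.9]
    - [0,0,0,0,0,35,-0.9]
    - [0,0,0,0,0,35,-0.9]
    - [0,0,0,0,0,35,-0.9]
    - [0,0,0,0,0,10,-0.9]

```text
clock: 23.22
tool_pos: [0.4542, -0.0533, 0.2272]
tool_rot: [[0.103, 0.995, 0.003], [0.995, -0.103, 0.007], [0.008, 0.003, -1.0]]
wrist_force: [0.6, -0.3, 0.3]
gripper_width: 0.951
```

```bash
python3 look.py l11 .5 -.06 .03 80
```

```text
23.3167 [ 0.4538 -0.0538  0.2248] 0.945080883047251 [ 0.3639  0.3208 -0.4649  2.1799  0.2152  0.6814 -0.3525]
```

View pics/l11.png

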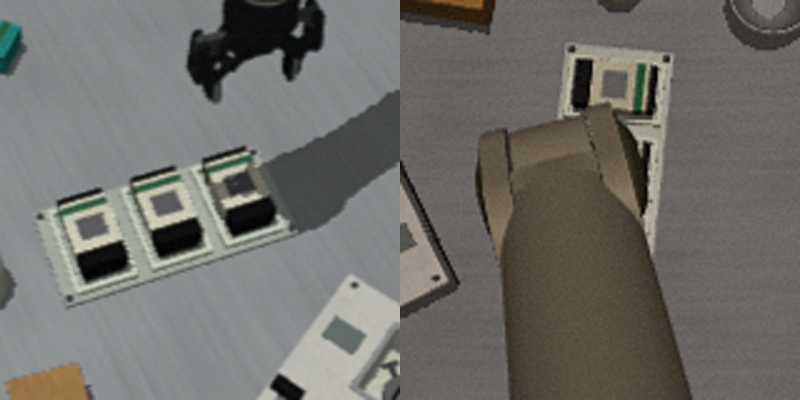

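All three packs are in their pockets. Now I'll measure the dial and the mark.

Run:
```python
from h import *
o=[]
for z in(.05,.015):
  for c in("scene","top"):
    im=get_image(c)
    r=rect(im,c,.364,.464,.209,.309,z,3900)[:,:,::-1].copy()
    for k in range(0,100,10):
        p=int(k*3.9); cv2.line(r,(p,0),(p,6),(0,0,255),1); cv2.line(r,(0,p),(6,p),(0,0,255),1)
    o.append(r)
cv2.imwrite("pics/d50.png",np.hstack(o[:2]));cv2.imwrite("pics/d15.png",np.hstack(o[2:]))
for t in("dial_grip","dial_pointer","mark_tip"):
    for c in("scene","top"): print(t,c,[(np.round(d["at"],4).tolist(),round(d["p"],2)) for d in spot_point(t,c)])
```

```text
dial_grip scene [([0.4129, 0.2595, 0.0418], 0.52)]
dial_grip top [([0.4153, 0.2592, 0.0387], 0.49)]
dial_pointer scene [([0.4119, 0.255, 0.0411], 0.58), ([0.4434, 0.2735, 0.0361], 0.49), ([0.7775, 0.1364, 0.0027], 0.16)]
dial_pointer top [([0.4938, 0.377, 0.1506], 0.59)]
mark_tip scene [([0.4006, 0.2233, 0.0176], 0.44)]
mark_tip top [([0.6347, -0.0792, 0.007], 0.57)]
```

View pics/d50.png

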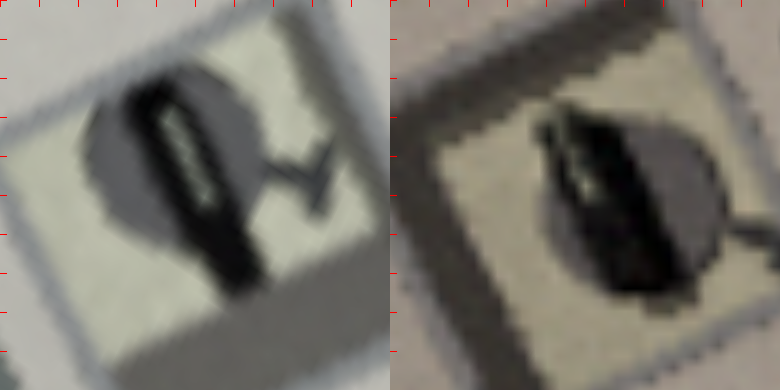

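View pics/d15.png

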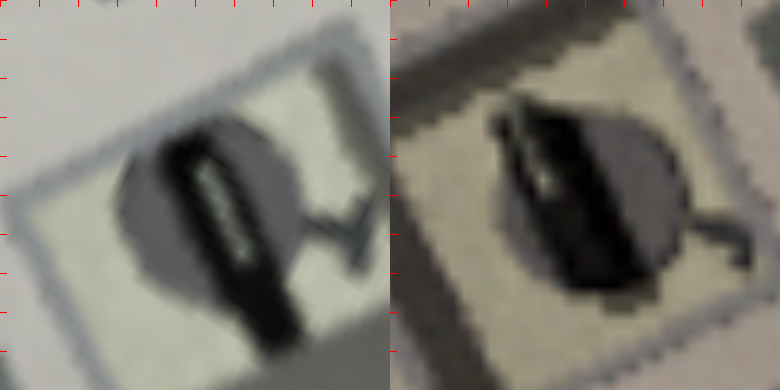

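Run:
```python
from h import *
o=[]
for c in("scene","top"):
    im=get_image(c); np.save(f"desk_{c}.npy",im)
    r=rect(im,c,.30,.66,.10,.50,.062,1000)[:,:,::-1].copy()
    dx,dy,a=.486,.2925,np.deg2rad(24.7)
    ca,sa=np.cos(a),np.sin(a)
    def poly(pts,z0,col):
        P=np.array([[dx+ca*u-sa*v,dy+sa*u+ca*v,z0] for u,v in np.array(pts)/1000])
        q=np.c_[(.50-P[:,1])*1000,(.66-P[:,0])*1000]
        cv2.polylines(r,[np.round(q*16).astype(np.int32)],True,col,1,shift=4)
    poly([(-150,-120),(140,-120),(140,120),(-150,120)],.062,(0,0,255))
    poly([(-123,-43),(-37,-43),(-37,43),(-123,43)],.062,(0,0,255))
    o.append(r)
cv2.imwrite("pics/dfit.png",np.hstack(o))
```

```text
(no output)
```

View pics/dfit.png

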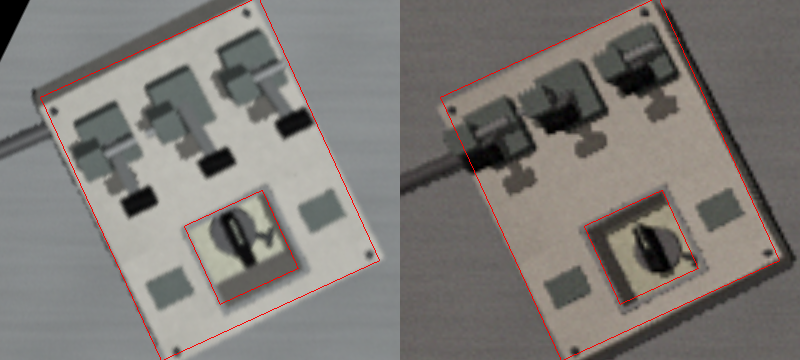

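Run:
```python
from h import *
o=[]
for c in("scene","top"):
    im=np.load(f"desk_{c}.npy")
    s=2000
    x0,x1,y0,y1=.29,.69,.09,.51
    r=rect(im,c,x0,x1,y0,y1,.062,s)
    g=cv2.cvtColor(r,cv2.COLOR_RGB2GRAY)
    e=g.astype(float)
    # fit edges: for each side of the model sample profiles across and find max gradient
    dx,dy,a=.486,.2925,np.deg2rad(24.7)
    for it in range(3):
        ca,sa=np.cos(a),np.sin(a)
        gx=cv2.GaussianBlur(e,(0,0),2)
        A=[];B=[];res=[]
        for (n,fix,rng) in (((-1,0),.150,(-.11,.11)),((0,1),.120,(-.14,.03)),((0,-1),.120,(-.14,.13))):
            n=np.array(n,float);t=np.array([-n[1],n[0]])
            for k in np.linspace(.02,.98,60):
                v=rng[0]+(rng[1]-rng[0])*k
                tt=np.array([0,1.]) if n[0] else np.array([1.,0])
                off=np.linspace(-.008,.008,65)
                P=n*fix+tt*v+off[:,None]*n
                X=dx+ca*P[:,0]-sa*P[:,1];Y=dy+sa*P[:,0]+ca*P[:,1]
                u=((y1-Y)*s).astype(np.float32);w=((x1-X)*s).astype(np.float32)
                pr=cv2.remap(gx.astype(np.float32),u[None],w[None],cv2.INTER_LINEAR)[0]
                d=np.gradient(pr); i=np.argmin(d)
                if d[i]>-1: continue
                # offset along n: n.(dp) + rot
                nw=np.array([ca*n[0]-sa*n[1],sa*n[0]+ca*n[1]])
                p=n*fix+tt*v
                pw=np.array([ca*p[0]-sa*p[1],sa*p[0]+ca*p[1]])
                A.append([nw[0],nw[1],nw@np.array([-pw[1],pw[0]])]);B.append(off[i])
        A=np.array(A);B=np.array(B);w=np.ones(len(B))
        for _ in range(8):
            sol=np.linalg.lstsq(A*w[:,None],B*w,rcond=None)[0]
            rr=B-A@sol;w=1/(1+(rr/.001)**2)
        dx+=sol[0];dy+=sol[1];a+=sol[2]
    print(c,dx,dy,np.rad2deg(a),len(B),np.median(abs(rr)),"dial",dx-.08*np.cos(a),dy-.08*np.sin(a))
```

```text
scene 0.4823230047801028 0.29073678694729965 26.864860424150688 173 0.0002350792858385357 dial 0.4109570175271537 0.25458577225321527
top 0.4830683709687085 0.2930681292510927 26.969930567565896 180 0.00024465727282320794 dial 0.4117687981286427 0.2567863030453441
```

Run:
```python
from h import *
o=[]
for c,cx,cy in(("scene",.4112,.2550),("top",.4120,.2565)):
    im=np.load(f"desk_{c}.npy");s=4000
    x1,y1=.4615,.306
    r=rect(im,c,.3615,x1,.206,y1,.015,s)
    g=cv2.cvtColor(r,cv2.COLOR_RGB2GRAY).astype(float)
    H,W=g.shape;X=x1-(np.arange(H)[:,None]+.5)/s+0*g;Y=y1-(np.arange(W)[None]+.5)/s+0*g
    R=np.hypot(X-cx,Y-cy);T=np.rad2deg(np.arctan2(Y-cy,X-cx))
    # polar strip: angle -150..-60, radius 24..44
    th=np.deg2rad(np.arange(-150,-60,.5));ra=np.arange(.022,.046,.00025)
    TH,RA=np.meshgrid(th,ra)
    u=((y1-(cy+RA*np.sin(TH)))*s).astype(np.float32);v=((x1-(cx+RA*np.cos(TH)))*s).astype(np.float32)
    p=cv2.remap(r,u,v,cv2.INTER_LINEAR)
    gp=cv2.cvtColor(p,cv2.COLOR_RGB2GRAY).astype(float)
    for r0,r1 in((.026,.029),(.029,.032),(.032,.035),(.035,.038),(.038,.041)):
        m=(ra>=r0)&(ra<r1);pr=gp[m].mean(0);base=np.percentile(pr,70);w=np.clip(base-pr-0.25*(base-pr.min()),0,None)
        i=pr.argmin();win=np.abs(np.arange(len(th))-i)<40
        print(c,r0,r1,"min at",np.rad2deg(th[i]),"centroid",np.rad2deg((w*th*win).sum()/(w*win).sum()),pr.min(),base)
    cv2.circle
    o.append(cv2.resize(p[:,:,::-1],(720,290),interpolation=cv2.INTER_NEAREST))
cv2.imwrite("pics/polar.png",np.vstack(o))
```

```text
scene 0.026 0.029 min at -148.5 centroid -143.43120224159787 12.583333333333334 179.38333333333333
scene 0.029 0.032 min at -146.0 centroid -144.60886036860455 12.833333333333334 185.58333333333334
scene 0.032 0.035 min at -148.0 centroid -145.29969463364841 12.333333333333334 182.25
scene 0.035 0.038 min at -150.0 centroid -146.0259476062501 10.666666666666666 172.60833333333335
scene 0.038 0.041 min at -149.5 centroid -146.9178670425182 25.0 145.125
top 0.026 0.029 min at -103.0 centroid -101.75431508572659 49.916666666666664 148.025
top 0.029 0.032 min at -102.0 centroid -102.47527441929537 44.166666666666664 151.25
top 0.032 0.035 min at -101.0 centroid -102.14511055015032 46.75 146.56666666666666
top 0.035 0.038 min at -104.5 centroid -102.63504480416245 52.416666666666664 132.51666666666665
top 0.038 0.041 min at -104.5 centroid -106.41326822883005 49.416666666666664 130.19166666666666
```

View pics/polar.png

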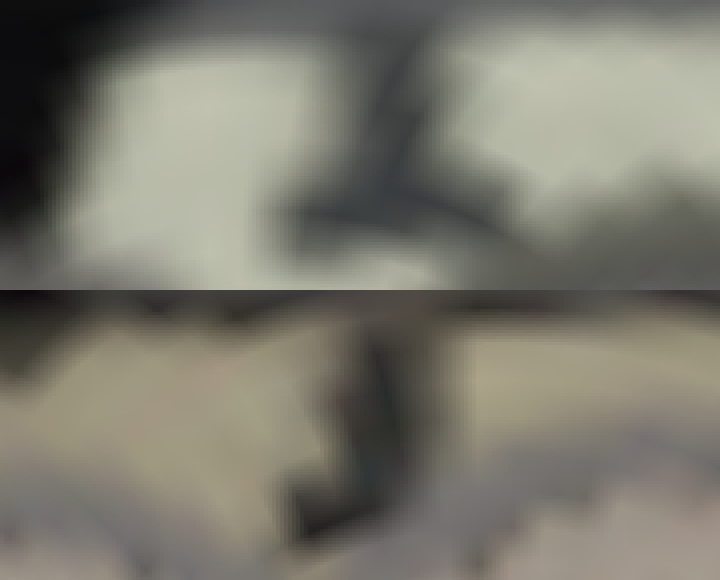

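Request:
send_rows:
  series:
    - [0,0,6.8,5,26,0,-0.5]
    - [0,0,6.8,5,26,0,0]
    - [0,0,6.8,5,26,0,0.2]
    - [0,0,6.8,5,26,0,0.2]
    - [0,0,6.8,5,26,0,0.2]
    - [0,0,6.8,5,26,0,0.2]
    - [0,0,6.8,-12,26,0,0.2]
    - [0,0,6.8,-12,26,0,0.2]
    - [0,0,6.8,-12,26,0,0.2]
    - [0,0,6.8,-12,26,0,0.2]
    - [0,0,6.8,-12,26,0,0.2]
    - [0,0,6.8,-12,24,0,0.2]

```text
clock: 24.92
tool_pos: [0.4103, 0.258, 0.2223]
tool_rot: [[-0.97, 0.242, -0.008], [0.242, 0.97, -0.001], [0.008, -0.003, -1.0]]
wrist_force: [0.4, -0.8, 0.4]
gripper_width: 0.404
```

Request:
send_rows:
  series:
    - [0,0,6.9,0,0,0,0.2]
    - [0,0,6.9,0,0,0,0.2]
    - [0,0,6.9,0,0,0,0.2]
    - [0,0,6.9,0,0,0,0.2]
    - [0,0,6.9,0,0,0,0.2]
    - [0,0,6.7,0,0,0,0.2]
    - [0,0,0,0,0,0,0.2]
    - [0,0,0,0,0,0,0.2]
    - [0,0,0,0,0,0,0.2]

```text
clock: 25.67
tool_pos: [0.4111, 0.2565, 0.2222]
tool_rot: [[-0.894, -0.448, -0.006], [-0.448, 0.894, -0.006], [0.008, -0.003, -1.0]]
wrist_force: [-0.2, 0.0, -0.8]
gripper_width: 0.4
```

```bash
python3 look.py l12 .412 .256 .06 70
```

```text
25.7667 [0.411  0.2566 0.2223] 0.4035267397479041 [ 0.0766  0.5139 -1.0574  2.1004  0.5923  0.8732  0.7055]
```

View pics/l12.png

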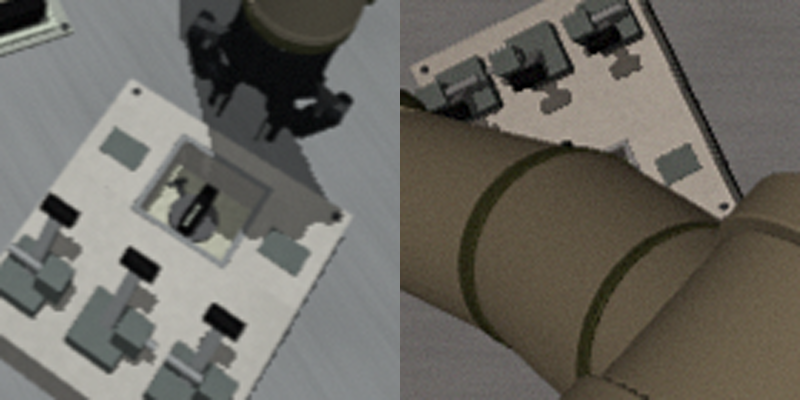

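Request:
send_rows:
  series:
    - [0,0,0.3,0.5,0,-28,0.2]
    - [0,0,0,0,0,-28,0.2]
    - [0,0,0,0,0,-28,0.2]
    - [0,0,0,0,0,-28,0.2]
    - [0,0,0,0,0,-28,0.2]
    - [0,0,0,0,0,0,0.2]
    - [0,0,0,0,0,0,0.2]

```text
clock: 26.35
tool_pos: [0.4108, 0.2567, 0.0819]
tool_rot: [[-0.89, -0.457, -0.007], [-0.457, 0.89, -0.008], [0.01, -0.004, -1.0]]
wrist_force: [0.3, -0.1, 0.2]
gripper_width: 0.404
```

```bash
python3 look.py l13 .412 .256 .06 50
```

```text
26.45 [0.4118 0.2573 0.0835] 0.39944924596326875 [-0.1198  0.6893 -0.8163  2.224   0.9181  0.6236  0.4183]
```

View pics/l13.png

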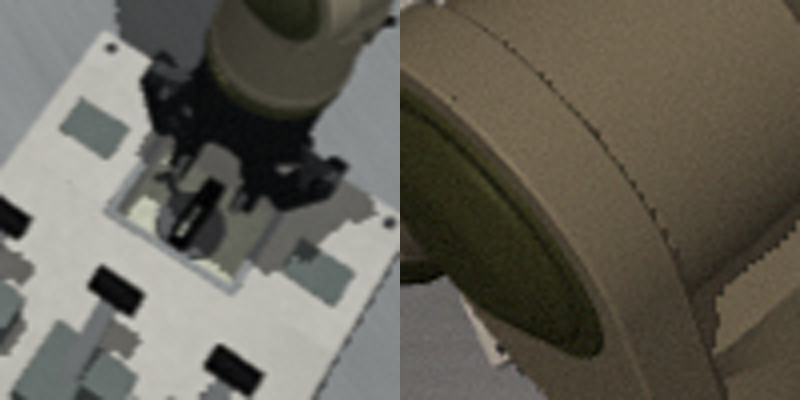

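Request:
send_rows:
  series:
    - [0,0,0,0,-0.7,-12,0.2]
    - [0,0,0,0,-0.5,-12,0.2]
    - [0,0,0,0,0,-10,0.2]
    - [0,0,0,0,0,-6,0.2]
    - [0,0,0,0,0,0,0.2]
    - [0,0,0,0,0,0,0.2]

```text
clock: 26.95
tool_pos: [0.4119, 0.2557, 0.0432]
tool_rot: [[-0.89, -0.456, -0.005], [-0.456, 0.89, -0.006], [0.007, -0.003, -1.0]]
wrist_force: [-0.1, -0.3, 0.4]
gripper_width: 0.395
```

```bash
python3 look.py l14 .412 .256 .06 40
```

```text
27.05 [0.412  0.2557 0.0432] 0.3976776519514056 [-0.1773  0.7444 -0.7315  2.2484  1.0442  0.5523  0.3085]
```

View pics/l14.png

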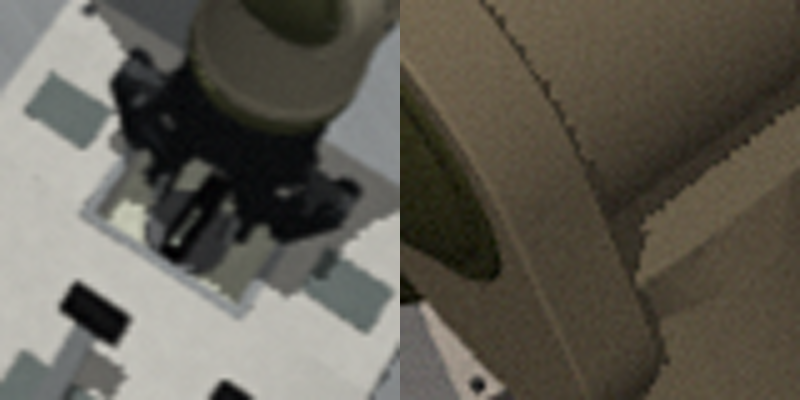

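Request:
send_rows:
  newtons: 30
  series:
    - [0,0,0,0,0,-8,0.2]
    - [0,0,0,0,0,-8,0.2]
    - [0,0,0,0,0,0,0.2]
    - [0,0,0,0,0,0,1]
    - [0,0,0,0,0,0,1]
    - [0,0,0,0,0,0,1]
    - [0,0,0,0,0,0,1]
    - [0,0,0,0,0,0,1]

```text
clock: 27.72
tool_pos: [0.4113, 0.2561, 0.0269]
tool_rot: [[-0.889, -0.457, -0.005], [-0.457, 0.889, -0.005], [0.007, -0.002, -1.0]]
wrist_force: [-2.8, 0.8, 7.2]
gripper_width: 0.158
```

Request:
send_rows:
  series:
    - [0,0,-3,0,0,0,1]
    - [0,0,-5,0,0,0,1]
    - [0,0,-5,0,0,0,1]
    - [0,0,-5,0,0,0,1]
    - [0,0,-5,0,0,0,1]
    - [0,0,-5,0,0,0,1]
    - [0,0,-2,0,0,0,1]
    - [0,0,0,0,0,0,1]

```text
clock: 28.38
tool_pos: [0.4112, 0.2568, 0.0269]
tool_rot: [[-0.999, 0.05, -0.008], [0.05, 0.999, -0.001], [0.008, -0.001, -1.0]]
wrist_force: [-4.4, 3.8, 6.9]
gripper_width: 0.159
```

```bash
python3 look.py l15 .412 .256 .06 40
```

```text
28.4833 [0.4111 0.2567 0.0269] 0.15480962118187827 [-0.273   0.7361 -0.5831  2.2604  1.0252  0.4415 -0.1861]
```

View pics/l15.png

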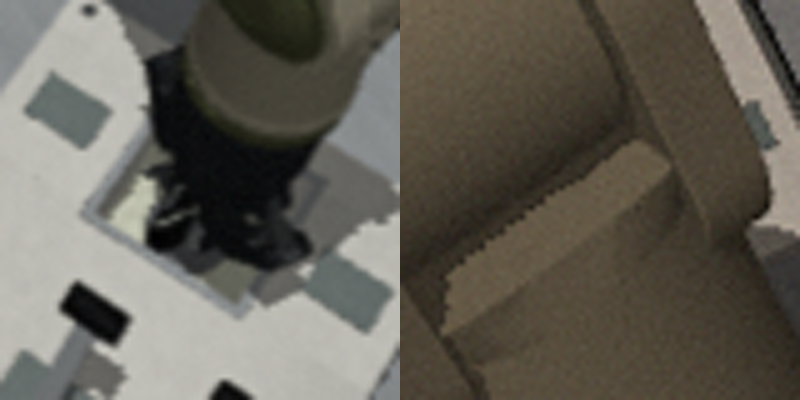

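Request:
send_rows:
  series:
    - [0,0,-5,0,0,0,1]
    - [0,0,-5.5,0,0,0,1]
    - [0,0,-5.5,0,0,0,1]
    - [0,0,-5.5,0,0,0,1]
    - [0,0,-5.5,0,0,0,1]
    - [0,0,-5.5,0,0,0,1]
    - [0,0,-5.5,0,0,0,1]
    - [0,0,-5.5,0,0,0,1]
    - [0,0,-3,0,0,0,1]
    - [0,0,0,0,0,0,1]

```text
clock: 29.32
tool_pos: [0.4116, 0.2577, 0.0269]
tool_rot: [[-0.651, 0.759, -0.007], [0.759, 0.651, 0.007], [0.01, -0.0, -1.0]]
wrist_force: [-4.5, 6.1, 5.3]
gripper_width: 0.158
```

```bash
python3 look.py l16 .412 .256 .06 40
```

```text
29.4167 [0.4116 0.2577 0.0269] 0.1585733817142345 [-0.4091  0.6958 -0.376   2.2712  0.8377  0.3085 -0.8045]
```

View pics/l16.png

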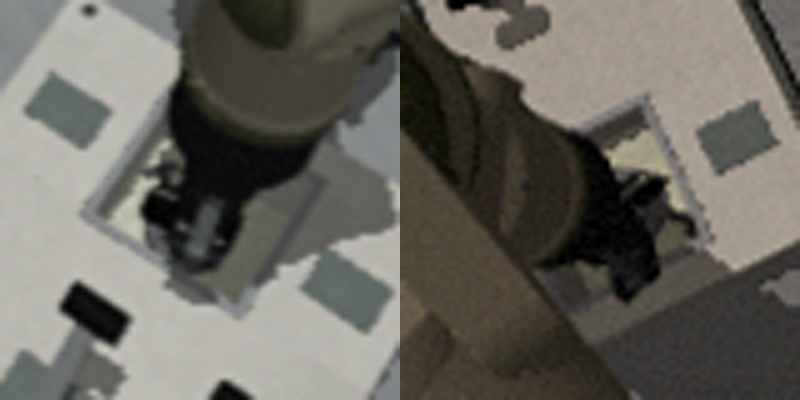

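Request:
send_rows:
  series:
    - [0,0,-5,0,0,0,1]
    - [0,0,-5.5,0,0,0,1]
    - [0,0,-5.5,0,0,0,1]
    - [0,0,-5.5,0,0,0,1]
    - [0,0,-5.5,0,0,0,1]
    - [0,0,-5.5,0,0,0,1]
    - [0,0,-5.5,0,0,0,1]
    - [0,0,-5.5,0,0,0,1]
    - [0,0,-4,0,0,0,1]
    - [0,0,0,0,0,0,1]
    - [0,0,0,0,0,0,1]

```text
clock: 30.33
tool_pos: [0.4126, 0.258, 0.0269]
tool_rot: [[0.117, 0.993, 0.0], [0.993, -0.117, 0.012], [0.012, -0.001, -1.0]]
wrist_force: [-0.6, 6.6, 3.7]
gripper_width: 0.153
```

```bash
python3 look.py l17 .412 .256 .03 25
```

```text
30.4333 [0.4125 0.258  0.0269] 0.15716869473521794 [-0.5418  0.6765 -0.1833  2.2838  0.5272  0.2093 -1.3188]
```

View pics/l17.png

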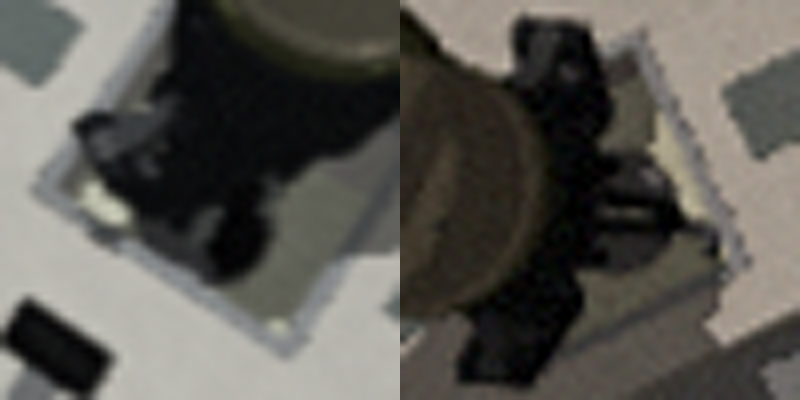

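Request:
send_rows:
  series:
    - [0,0,-2.5,0,0,0,1]
    - [0,0,-2.5,0,0,0,1]
    - [0,0,0,0,0,0,1]
    - [0,0,0,0,0,0,1]
    - [0,0,0,0,0,0,0.6]
    - [0,0,0,0,0,0,0.3]
    - [0,0,0,0,0,0,0.2]
    - [0,0,0,0,0,0,0.2]
    - [0,0,0,0,0,0,0.2]

```text
clock: 31.18
tool_pos: [0.4115, 0.2549, 0.0262]
tool_rot: [[0.205, 0.979, -0.002], [0.979, -0.205, 0.008], [0.007, -0.003, -1.0]]
wrist_force: [-0.5, 0.8, -0.2]
gripper_width: 0.401
```

Request:
send_rows:
  series:
    - [0,0,0,0,0,10,0.2]
    - [0,0,0,0,0,20,0.2]
    - [0,0,0,0,0,25,0.2]
    - [0,0,0,0,0,30,0.2]
    - [0,0,0,0,0,30,0.2]
    - [0,0,0,0,0,30,0.2]
    - [0,0,0,0,0,30,0.2]
    - [0,0,0,5,-30,10,0.2]
    - [0,0,0,5,-35,0,0.2]
    - [0,0,0,5,-35,0,0.2]
    - [0,0,0,5,-35,0,0.2]
    - [0,0,0,5,-35,0,0.2]

```text
clock: 32.18
tool_pos: [0.4362, 0.0835, 0.2114]
tool_rot: [[0.205, 0.979, -0.001], [0.979, -0.205, 0.008], [0.008, -0.003, -1.0]]
wrist_force: [1.3, -0.7, -0.3]
gripper_width: 0.401
```

```bash
python3 look.py l18 .412 .256 .03 25
```

```text
32.2833 [0.4363 0.0793 0.2109] 0.3980181883931399 [ 0.0512  0.3265 -0.452   2.2209  0.2268  0.6381 -0.7777]
```

View pics/l18.png

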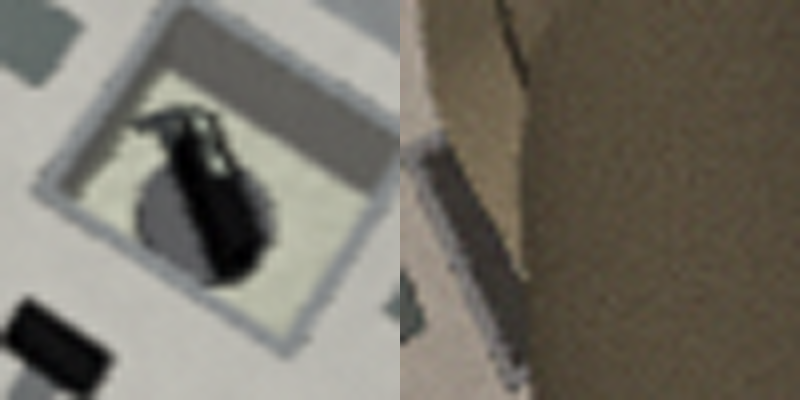

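Request:
send_rows:
  series:
    - [0,0,0,10,-30,0,0.2]
    - [0,0,0,10,-35,0,0.2]
    - [0,0,0,5,-35,0,0.2]
    - [0,0,0,0,-35,0,0.2]
    - [0,0,0,0,-35,0,0.2]
    - [0,0,0,0,-20,0,0.2]

```text
clock: 32.78
tool_pos: [0.4609, -0.1079, 0.211]
tool_rot: [[0.208, 0.978, -0.002], [0.978, -0.208, 0.008], [0.007, -0.004, -1.0]]
wrist_force: [0.2, -0.6, 0.0]
gripper_width: 0.404
```

```bash
cat > dial.py <<'E'
from h import *
import sys
o=[]
ang=float(sys.argv[1])
for c,cx,cy in(("scene",.4112,.2550),("top",.4120,.2565)):
    im=get_image(c); np.save(f"desk2_{c}.npy",im)
    a=np.deg2rad(ang);n=np.array([np.cos(a),np.sin(a),0]);t=np.array([-np.sin(a),np.cos(a),0]);C=np.array([cx,cy,0])
    k=8;ctr=proj([[cx,cy,.03]],c)[0]
    M=np.float32([[k,0,-ctr[0]*k+200],[0,k,-ctr[1]*k+200]])
    v=cv2.warpAffine(im,M,(400,400),flags=cv2.INTER_CUBIC)[:,:,::-1].copy(); v2=v.copy()
    def pl(pts,z,col):
        P=np.array([C+n*u/1000+t*w/1000+[0,0,z] for u,w in pts])
        q=(proj(P,c)-ctr)*k+200
        cv2.polylines(v,[np.round(q*16).astype(np.int32)],True,col,1,shift=4)
    pl([(-23,-7),(20,-7),(29,0),(20,7),(-23,7)],.05,(0,0,255))
    pl([(25,-2),(25,2),(37,2),(37,10),(41,10),(41,-10),(37,-10),(37,-2)],.015,(0,200,0))
    pl([(24*np.cos(b),24*np.sin(b)) for b in np.linspace(0,6.28,40)],.02,(255,0,0))
    o.append(np.hstack([v2,v]))
cv2.imwrite(f"pics/{sys.argv[2]}_s.png",o[0]);cv2.imwrite(f"pics/{sys.argv[2]}_t.png",o[1])
E
python3 dial.py -101.8 dl1
```

```text
(no output)
```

View pics/dl1_s.png

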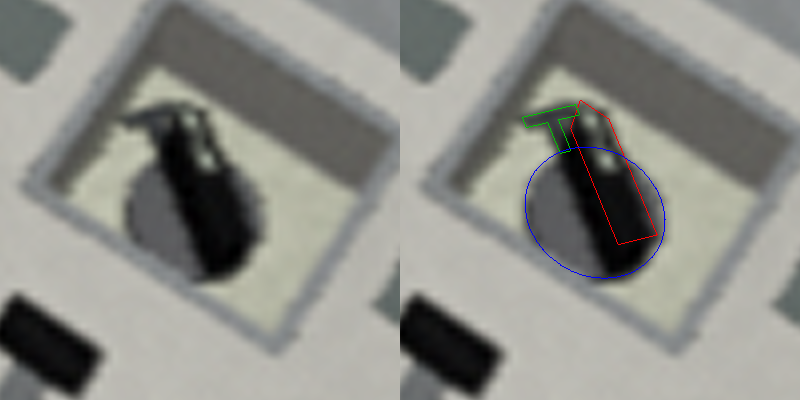

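View pics/dl1_t.png

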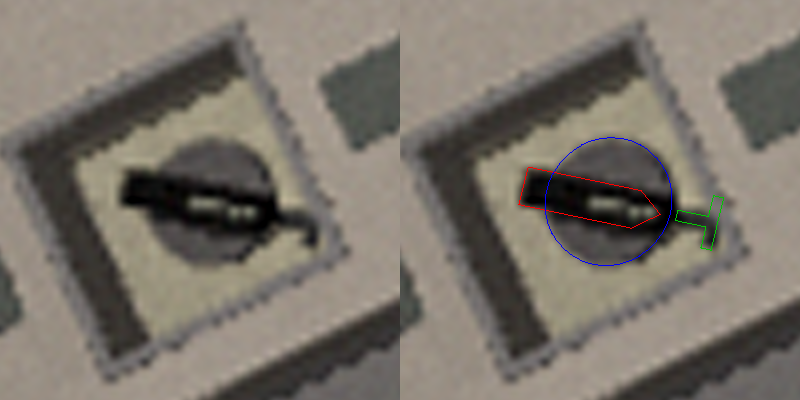

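```bash
cat > dfit.py <<'E'
from h import *
S=8
def prism(out,z0,z1,cx,cy,a):
    n=np.array([np.cos(a),np.sin(a)]);t=np.array([-n[1],n[0]])
    return np.array([[cx+(n*u+t*w)[0]/1000,cy+(n*u+t*w)[1]/1000,z] for u,w in out for z in(z0,z1)])
BAR=[(-23,-7),(23,-7),(29,0),(23,7),(-23,7)]
def crop(im,c,k=28):
    ctr=np.round(proj([[.4116,.2558,.03]],c)[0]).astype(int)
    sub=im[ctr[1]-k:ctr[1]+k,ctr[0]-k:ctr[0]+k]
    return cv2.resize(sub,None,fx=S,fy=S,interpolation=cv2.INTER_CUBIC),ctr-k
def fitbar(im,c,a0):
    big,off=crop(im,c); g=cv2.cvtColor(big,cv2.COLOR_RGB2GRAY)
    m=(g<40)
    # keep white line: close
    m=cv2.morphologyEx(m.astype(np.uint8),cv2.MORPH_CLOSE,np.ones((21,21)))>0
    def cost(p):
        h=cv2.convexHull(((proj(prism(BAR,.02,.05,p[0]/1000,p[1]/1000,np.deg2rad(p[2])),c)+.5-off)*S).astype(np.float32)).reshape(-1,2)
        a=np.zeros(g.shape,np.uint8);cv2.fillPoly(a,[np.round(h*16).astype(np.int32)],1,shift=4);a=a>0
        return ((a&~m).sum()+(m&~a).sum())/a.sum()
    best=None
    for d in(-8,0,8):
        x0=np.array([411.5,256,a0+d])
        r=minimize(cost,x0,method="Nelder-Mead",options=dict(initial_simplex=x0+np.array([[0,0,0],[3,0,0],[0,3,0],[0,0,6]])))
        if best is None or r.fun<best.fun:best=r
    return best.x,best.fun
if __name__=="__main__":
    for tag,a0 in(("desk",27),("desk2",-101)):
        for c in("scene","top"):
            print(tag,c,*fitbar(np.load(f"{tag}_{c}.npy"),c,a0))
E
python3 dfit.py
```

```text
desk scene [411.1811 255.4733  25.4288] 0.778800696690719
desk top [410.2515 255.8519  25.6288] 0.14798588292564197
desk2 scene [ 411.0098  254.9282 -103.8807] 0.7786520049293771
desk2 top [ 410.5654  255.7657 -104.0251] 0.1979896436186415
```

```bash
cat > tfit.py <<'E'
from dfit import *
T=[(25,-2),(37,-2),(37,-10),(41,-10),(41,10),(37,10),(37,2),(25,2)]
out=[]
for tag in("desk",):
  for c,cx,cy in(("scene",.4111,.2550),("top",.4110,.2560)):
    im=np.load(f"{tag}_{c}.npy");big,off=crop(im,c)
    g=cv2.GaussianBlur(cv2.cvtColor(big,cv2.COLOR_RGB2GRAY).astype(float),(0,0),2)
    res=[]
    for sw in (3,4,5):
     T=[(25,-sw/2),(41-sw,-sw/2),(41-sw,-10),(41,-10),(41,10),(41-sw,10),(41-sw,sw/2),(25,sw/2)]
     for a in np.arange(-115,-90,.5):
      for dr in (-2,-1,0,1,2):
        n=np.deg2rad(a);nn=np.array([np.cos(n),np.sin(n)]);tt=np.array([-nn[1],nn[0]])
        for dt in(-1.,0,1.):
            P=np.array([[cx+(nn*(u+dr)+tt*(w+dt))[0]/1000,cy+(nn*(u+dr)+tt*(w+dt))[1]/1000,.015] for u,w in T])
            h=(proj(P,c)+.5-off)*S
            m=np.zeros(g.shape,np.uint8);cv2.fillPoly(m,[np.round(h*16).astype(np.int32)],1,shift=4)
            # ring around
            k=cv2.dilate(m,np.ones((25,25)));ring=(k>0)&(m==0)
            res.append((np.abs(g[ring]).mean()-g[m>0].mean(),a,dr,dt,sw))
    res.sort(reverse=True);print(c,res[:6])
    print(" dt=0",[r for r in res if r[3]==0][:3])
    s,a,dr,dt,sw=res[0]
    v=big[:,:,::-1].copy()
    T=[(25,-sw/2),(41-sw,-sw/2),(41-sw,-10),(41,-10),(41,10),(41-sw,10),(41-sw,sw/2),(25,sw/2)]
    n=np.deg2rad(a);nn=np.array([np.cos(n),np.sin(n)]);tt=np.array([-nn[1],nn[0]])
    P=np.array([[cx+(nn*(u+dr)+tt*(w+dt))[0]/1000,cy+(nn*(u+dr)+tt*(w+dt))[1]/1000,.015] for u,w in T])
    cv2.polylines(v,[np.round((proj(P,c)+.5-off)*S*16).astype(np.int32)],True,(0,0,255),1,shift=4)
    out.append(cv2.resize(v,(400,400)))
cv2.imwrite("pics/tfit.png",np.hstack(out))
E
python3 tfit.py
```

```text
scene [(np.float64(65.37914606689962), np.float64(-99.5), 1, -1.0, 5), (np.float64(65.16836600412395), np.float64(-99.0), 1, -1.0, 5), (np.float64(65.0567126389246), np.float64(-100.5), 1, 0, 5), (np.float64(65.00716020707591), np.float64(-100.0), 1, -1.0, 5), (np.float64(64.89291204999216), np.float64(-101.5), 1, 0, 5), (np.float64(64.8727173521162), np.float64(-101.0), 1, 0, 5)]
 dt=0 [(np.float64(65.0567126389246), np.float64(-100.5), 1, 0, 5), (np.float64(64.89291204999216), np.float64(-101.5), 1, 0, 5), (np.float64(64.8727173521162), np.float64(-101.0), 1, 0, 5)]
top [(np.float64(46.38212954777953), np.float64(-101.5), 1, 1.0, 5), (np.float64(46.0151089568584), np.float64(-102.5), 1, 1.0, 5), (np.float64(45.9494629098791), np.float64(-101.5), 0, 1.0, 4), (np.float64(45.854954780761474), np.float64(-102.0), 0, 1.0, 4), (np.float64(45.64061023850199), np.float64(-102.0), 1, 1.0, 5), (np.float64(45.61679173949793), np.float64(-101.0), 1, 1.0, 5)]
 dt=0 [(np.float64(45.492876629398054), np.float64(-100.0), 0, 0, 4), (np.float64(45.43392941025721), np.float64(-100.0), 1, 0, 5), (np.float64(45.37122171378324), np.float64(-100.5), 1, 0, 5)]
```

View pics/tfit.png

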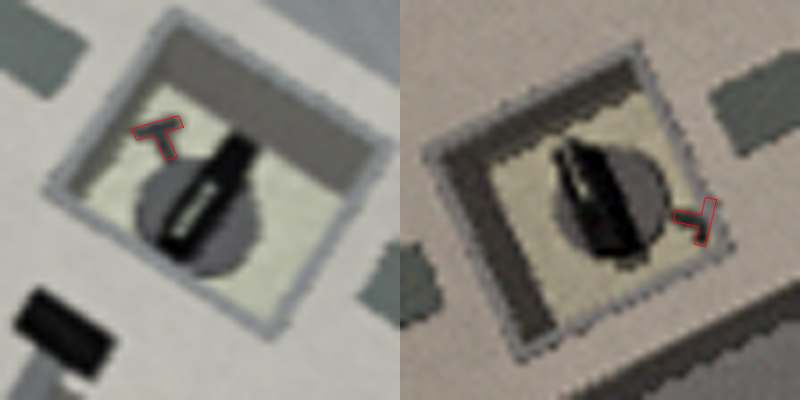

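Run:
```python
from dfit import *
rows=[]
for c,cx,cy in(("scene",.4111,.2552),("top",.4108,.2558)):
    im=np.load(f"desk2_{c}.npy");ctr=proj([[.4112,.2556,.03]],c)[0];k=12
    M=np.float32([[k,0,-ctr[0]*k+130],[0,k,-ctr[1]*k+130]])
    base=cv2.warpAffine(im,M,(266,290),flags=cv2.INTER_CUBIC)[:,:,::-1]
    base=np.clip(base.astype(float)*1.3+10,0,255).astype(np.uint8)
    r=[base]
    for a in(-100.5,-104):
        v=base.copy();n=np.deg2rad(a)
        def q(P): return np.round(((proj(P,c)-ctr)*k+130)*16).astype(np.int32)
        top=prism(BAR,.05,.05,cx,cy,n)[::2]
        cv2.polylines(v,[q(top)],True,(0,0,255),1,shift=4)
        nn=np.array([np.cos(n),np.sin(n)])
        L=np.array([[cx+nn[0]*u,cy+nn[1]*u,.05] for u in(0,.029)]);cv2.polylines(v,[q(L)],False,(0,255,255),1,shift=4)
        L=np.array([[cx+nn[0]*u,cy+nn[1]*u,.015] for u in(.025,.041)]);cv2.polylines(v,[q(L)],False,(0,255,0),1,shift=4)
        r.append(v)
    rows.append(np.hstack(r))
cv2.imwrite("pics/cmp.png",np.vstack(rows))
```

```text
(no output)
```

View pics/cmp.png

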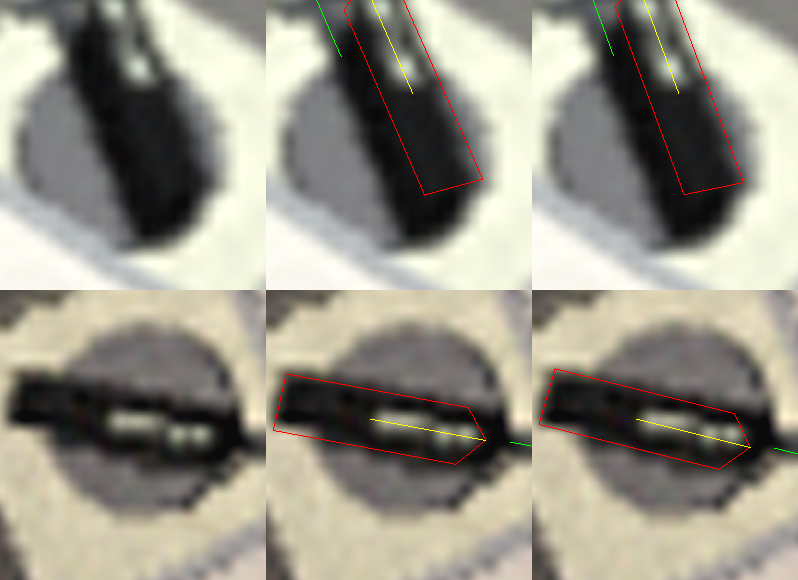

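The dial is in line with the T mark to about 0.02–0.04 rad. The pin readings and the picture both say the middle lever (p) is the free one. Next I'll measure the grips.

```bash
cat > lev.py <<'E'
from h import *
o=[]
ox,oy,a=.4827,.292,np.deg2rad(26.9);ca,sa=np.cos(a),np.sin(a)
for c in("scene","top"):
    im=get_image(c)
    for k in "ktp":
        for t in(f"lever_{k}_grip",f"pin_{k}_tip"):
            for d in spot_point(t,c):
                p=d["at"]
                u,v=ca*(p[0]-ox)+sa*(p[1]-oy),-sa*(p[0]-ox)+ca*(p[1]-oy)
                if abs(u)<.2 and abs(v)<.16: print(c,t,round(d["p"],2),np.round(p,4),"desk",round(u,4),round(v,4))
    ctr=proj([[.56,.32,.12]],c)[0];k=6
    M=np.float32([[k,0,-ctr[0]*k+200],[0,k,-ctr[1]*k+200]])
    v=cv2.warpAffine(im,M,(400,400),flags=cv2.INTER_CUBIC)[:,:,::-1].copy()
    o.append(np.clip(v*1.3,0,255).astype(np.uint8))
import sys
cv2.imwrite(f"pics/{sys.argv[1]}.png",np.hstack(o)); print(state()["clock"])
E
python3 lev.py lev1
```

```text
scene lever_k_grip 0.51 [0.4925 0.3808 0.1481] desk 0.0489 0.0748
scene pin_k_tip 0.42 [0.535  0.3713 0.1022] desk 0.0825 0.0471
scene pin_t_tip 0.51 [0.6043 0.2268 0.1032] desk 0.0789 -0.1132
scene lever_p_grip 0.7 [0.5301 0.3088 0.1465] desk 0.0499 -0.0065
scene pin_p_tip 0.56 [0.5527 0.3359 0.1069] desk 0.0823 0.0075
top lever_k_grip 0.52 [0.4943 0.3797 0.1498] desk 0.05 0.073
top pin_k_tip 0.47 [0.5329 0.3802 0.1024] desk 0.0847 0.0559
top lever_t_grip 0.41 [0.5625 0.2326 0.1509] desk 0.0443 -0.0891
top pin_t_tip 0.44 [0.6065 0.2332 0.1045] desk 0.0838 -0.1084
top pin_t_tip 0.39 [0.5295 0.3007 0.1526] desk 0.0457 -0.0134
top lever_p_grip 0.56 [0.5311 0.3052 0.1473] desk 0.0491 -0.0101
top pin_p_tip 0.58 [0.5587 0.3279 0.1013] desk 0.084 -0.0024
33.5833
```

View pics/lev1.png

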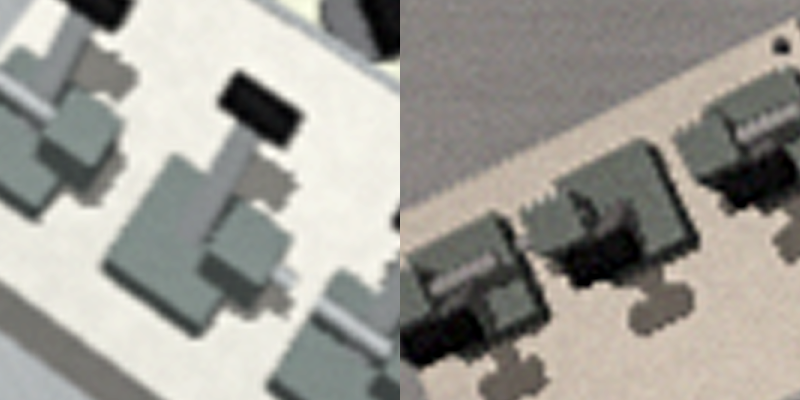

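Request:
send_rows:
  series:
    - [0,0,-4.3,5,25,3,1]
    - [0,0,-4.3,5,34,3,1]
    - [0,0,-4.3,5,34,3,1]
    - [0,0,-4.3,5,34,3,1]
    - [0,0,-4.3,4,34,3,1]
    - [0,0,-4.3,3,34,3,1]
    - [0,0,-4.3,2,34,3,1]
    - [0,0,-4.3,2,34,3,1]
    - [0,0,-4.3,2,34,0,1]
    - [0,0,-4.3,2,34,0,1]
    - [0,0,-4.3,2,34,0,1]
    - [0,0,-4.2,2,34,0,1]

```text
clock: 34.58
tool_pos: [0.5003, 0.2961, 0.2352]
tool_rot: [[0.895, 0.445, 0.006], [0.445, -0.895, 0.006], [0.008, -0.003, -1.0]]
wrist_force: [-0.2, -0.2, -0.1]
gripper_width: 0.0
```

Request:
send_rows:
  series:
    - [0,0,0,0,0,0,1]
    - [0,0,0,0,0,0,1]
    - [0,0,0,0,0,0,1]

```text
clock: 34.83
tool_pos: [0.5002, 0.294, 0.2349]
tool_rot: [[0.893, 0.45, 0.005], [0.45, -0.893, 0.006], [0.007, -0.003, -1.0]]
wrist_force: [0.4, -0.4, -0.2]
gripper_width: -0.001
```

```bash
cat > st.py <<'E'
from h import *
s=state();p=s["tool_pos"]
ox,oy,a=.4827,.292,np.deg2rad(26.9);ca,sa=np.cos(a),np.sin(a)
print(s["clock"],p,"desk u,v",ca*(p[0]-ox)+sa*(p[1]-oy),-sa*(p[0]-ox)+ca*(p[1]-oy),"jaw",np.rad2deg(np.arctan2(s["tool_rot"][1,1],s["tool_rot"][0,1])),"F",s["wrist_force"],"q",s["qpos"])
E
python3 st.py; python3 look.py l19 .52 .30 .12 60
```

```text
34.8333 [0.5002 0.294  0.2349] desk u,v 0.016527190320465325 -0.006134333843278727 jaw -63.26139543441047 F [ 0.439  -0.4214 -0.2442] q [-0.4671  0.4272 -0.2249  1.929   0.1285  0.7916 -1.8664]
34.9333 [0.5006 0.2929 0.2351] -0.0025269303175191596 [-0.4654  0.4266 -0.2245  1.9294  0.1285  0.7916 -1.8666]
```

View pics/l19.png

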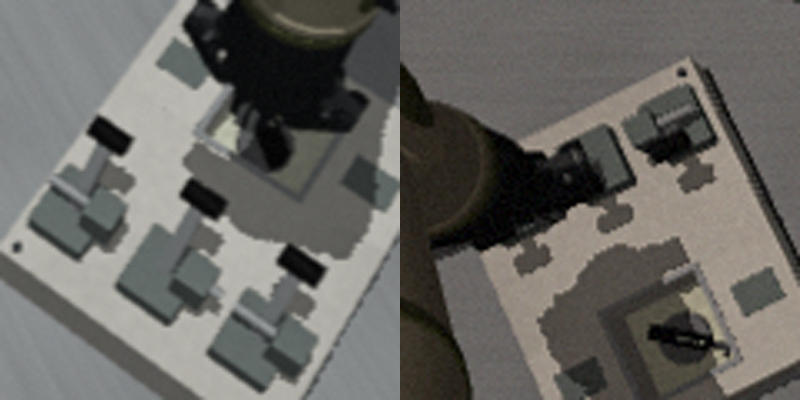

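Request:
send_rows:
  series:
    - [0,0,0,-3,-2,-25,1]
    - [0,0,0,0,0,-25,1]
    - [0,0,0,0,0,-25,1]
    - [0,0,0,0,0,-20,1]
    - [0,0,0,0,0,0,1]
    - [0,0,0,0,0,0,1]

```text
clock: 35.43
tool_pos: [0.4975, 0.291, 0.1399]
tool_rot: [[0.894, 0.448, 0.004], [0.448, -0.894, 0.005], [0.006, -0.003, -1.0]]
wrist_force: [-0.0, 0.0, -0.6]
gripper_width: -0.0
```

```bash
python3 st.py; python3 look.py l20 .52 .30 .14 40
```

```text
35.4333 [0.4975 0.291  0.1399] desk u,v 0.01274166512756377 -0.007551501881595093 jaw -63.40436699174328 F [-0.0297  0.0363 -0.5515] q [-0.4924  0.5454 -0.1936  2.0218  0.1793  0.5837 -1.9146]
35.5333 [0.4983 0.2921 0.1415] -0.0001850144367371695 [-0.4928  0.5433 -0.194   2.0204  0.1793  0.5838 -1.9148]
```

View pics/l20.png

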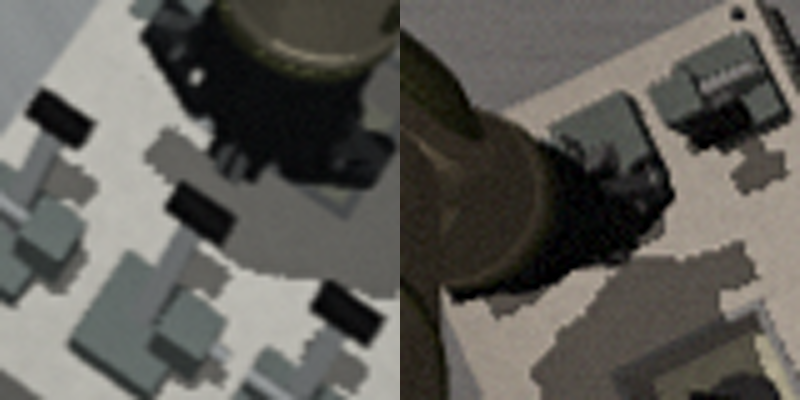

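Request:
send_rows:
  series:
    - [0,0,0,7.1,3.6,0,1]
    - [0,0,0,7.1,3.6,0,1]
    - [0,0,0,7.1,3.6,0,1]
    - [0,0,0,7.1,3.6,0,1]
    - [0,0,0,7.1,3.6,0,1]
    - [0,0,0,0,0,0,1]

```text
clock: 36.03
tool_pos: [0.535, 0.3116, 0.1404]
tool_rot: [[0.894, 0.449, 0.007], [0.449, -0.894, 0.008], [0.01, -0.004, -1.0]]
wrist_force: [0.5, 0.8, 0.6]
gripper_width: -0.001
```

```bash
python3 st.py; python3 look.py l21 .53 .31 .14 40
```

```text
36.0333 [0.535  0.3116 0.1404] desk u,v 0.055522967815175364 -0.006236205114596861 jaw -63.34557066407313 F [0.5446 0.7937 0.6331] q [-0.4874  0.5847 -0.1936  1.9274  0.1771  0.635  -1.897 ]
36.1333 [0.5337 0.3108 0.1401] -0.0020607288216346986 [-0.4875  0.5839 -0.1937  1.9302  0.1771  0.6342 -1.8974]
```

View pics/l21.png

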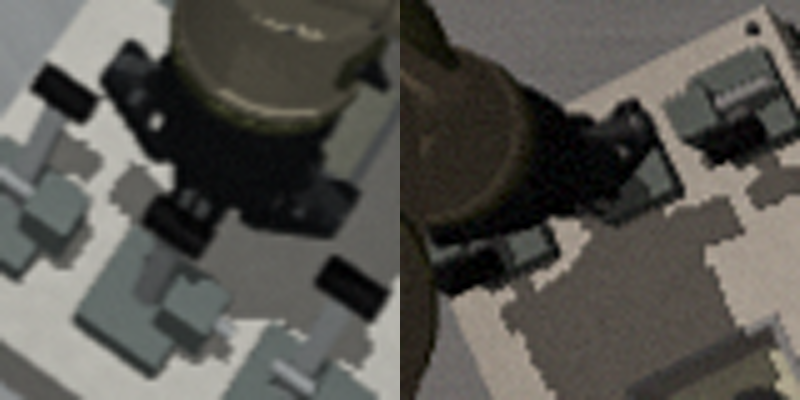

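Request:
send_rows:
  series:
    - [0,0,0,7.1,3.6,0,1]
    - [0,0,0,7.1,3.6,0,1]
    - [0,0,0,7.1,3.6,0,1]
    - [0,0,0,7.1,3.6,0,1]
    - [0,0,0,5.4,2.7,0,1]
    - [0,0,0,3.6,1.8,0,1]
    - [0,0,0,0,0,0,1]
    - [0,0,0,0,0,0,1]

```text
clock: 36.8
tool_pos: [0.5709, 0.3296, 0.1402]
tool_rot: [[0.894, 0.449, 0.006], [0.449, -0.894, 0.007], [0.009, -0.003, -1.0]]
wrist_force: [-0.8, 0.4, -0.1]
gripper_width: -0.0
```

```bash
python3 st.py; python3 look.py l22 .56 .33 .14 40
```

```text
36.8 [0.5709 0.3296 0.1402] desk u,v 0.09568972603225012 -0.006426682917893993 jaw -63.336824959089284 F [-0.8245  0.382  -0.074 ] q [-0.4827  0.6253 -0.1931  1.8327  0.1745  0.6906 -1.8794]
36.9 [0.5706 0.3294 0.1404] 0.002934307149479437 [-0.4828  0.6248 -0.1931  1.8334  0.1744  0.6907 -1.8794]
```

View pics/l22.png

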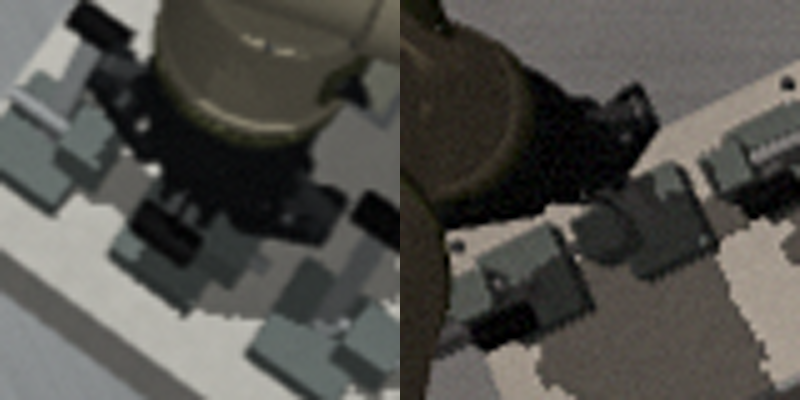

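Continuing the push slowly until it reaches the stop.

Request:
send_rows:
  series:
    - [0,0,0,2.7,1.4,0,1]
    - [0,0,0,2.7,1.4,0,1]
    - [0,0,0,2.7,1.4,0,1]
    - [0,0,0,0,0,0,1]
    - [0,0,0,0,0,0,1]

```text
clock: 37.32
tool_pos: [0.5788, 0.3336, 0.1402]
tool_rot: [[0.894, 0.449, 0.006], [0.449, -0.894, 0.007], [0.008, -0.003, -1.0]]
wrist_force: [0.2, -0.2, -0.3]
gripper_width: -0.001
```

Request:
send_rows:
  series:
    - [0,0,0,2.7,1.4,0,1]
    - [0,0,0,2.7,1.4,0,1]
    - [0,0,0,0,0,0,1]
    - [0,0,0,0,0,0,1]

```text
clock: 37.65
tool_pos: [0.5797, 0.3341, 0.1398]
tool_rot: [[0.893, 0.449, -0.002], [0.449, -0.893, 0.001], [-0.001, -0.002, -1.0]]
wrist_force: [-13.8, -7.8, 9.3]
gripper_width: 0.002
```

```bash
python3 st.py; python3 look.py l23 .57 .33 .14 40
```

```text
37.65 [0.5797 0.3341 0.1398] desk u,v 0.10551808490811529 -0.00636023956369703 jaw -63.30760365506384 F [-13.7698  -7.8292   9.3396] q [-0.482   0.6394 -0.1936  1.8013  0.1721  0.7184 -1.8732]
37.75 [0.5797 0.3341 0.1398] 0.002620380713124708 [-0.482   0.6394 -0.1936  1.8014  0.1721  0.7182 -1.8733]
```

View pics/l23.png

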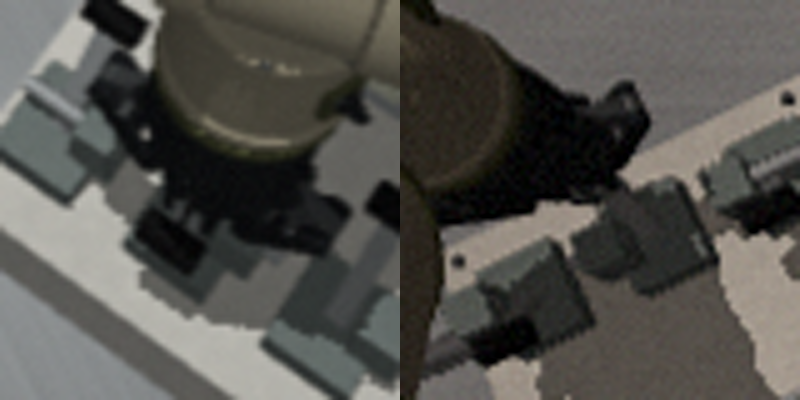

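Request:
send_rows:
  series:
    - [0,0,0,-7,-3.6,0,1]
    - [0,0,0,-14,-7.2,0,1]
    - [0,0,0,-14,-7.2,15,1]
    - [0,0,0,-14,-7.2,25,1]
    - [0,0,0,-14,-7.2,25,1]
    - [0,0,0,-14,-7.2,15,1]
    - [0,0,0,-14,-7.2,0,1]
    - [0,0,0,0,0,0,1]

```text
clock: 38.42
tool_pos: [0.4915, 0.2887, 0.2219]
tool_rot: [[0.893, 0.449, 0.007], [0.449, -0.893, 0.007], [0.01, -0.003, -1.0]]
wrist_force: [-1.8, -0.5, -0.6]
gripper_width: -0.003
```

```bash
python3 st.py; python3 lev.py lev2
```

```text
38.4167 [0.4915 0.2887 0.2219] desk u,v 0.0063546626086203074 -0.006878750424353737 jaw -63.31133997251781 F [-1.8342 -0.5142 -0.636 ] q [-0.4669  0.43   -0.2264  1.9663  0.1364  0.7494 -1.8774]
scene lever_k_grip 0.76 [0.4956 0.3792 0.1476] desk 0.051 0.0719
scene pin_t_tip 0.49 [0.6032 0.2298 0.1035] desk 0.0793 -0.11
scene lever_p_grip 0.64 [0.5983 0.3426 0.1439] desk 0.126 -0.0072
scene pin_p_tip 0.62 [0.5553 0.3349 0.1086] desk 0.0842 0.0054
scene pin_p_tip 0.23 [0.6048 0.2296 0.1049] desk 0.0807 -0.1109
top lever_t_grip 0.39 [0.5607 0.2349 0.1542] desk 0.0437 -0.0862
top pin_t_tip 0.41 [0.6083 0.2329 0.1023] desk 0.0853 -0.1095
top lever_p_grip 0.7 [0.6    0.3396 0.1519] desk 0.1261 -0.0106
top pin_p_tip 0.69 [0.5542 0.3265 0.1033] desk 0.0794 -0.0016
39.1167
```

View pics/lev2.png

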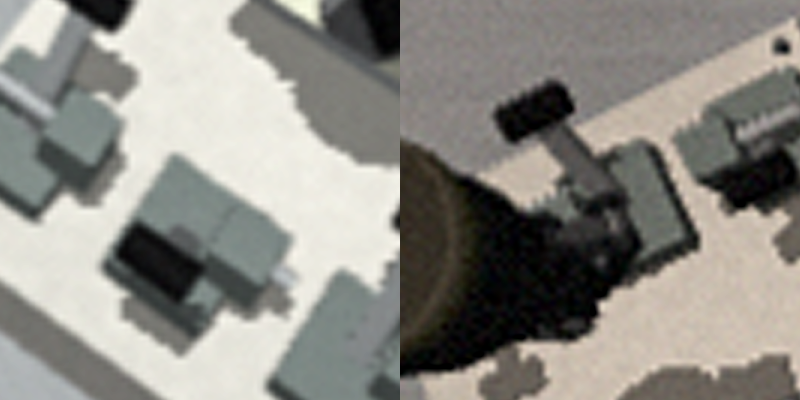

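Lever p is at its stop, and the pin of k no longer crosses behind its bar, while the pin of t still does. So k is next.

Request:
send_rows:
  series:
    - [0,0,0,-10,25,0,1]
    - [0,0,0,-10,25,0,1]
    - [0,0,0,-9.5,23.5,0,1]
    - [0,0,0,0,0,-20,1]
    - [0,0,0,0,0,-25,1]
    - [0,0,0,0,0,-22,1]
    - [0,0,0,0,0,-14,1]
    - [0,0,0,0,0,0,1]
    - [0,0,0,0,0,0,1]

```text
clock: 39.87
tool_pos: [0.4631, 0.3629, 0.1389]
tool_rot: [[0.893, 0.449, 0.005], [0.449, -0.894, 0.006], [0.007, -0.003, -1.0]]
wrist_force: [-0.8, 1.7, -0.5]
gripper_width: 0.001
```

```bash
python3 st.py; python3 look.py l24 .47 .37 .14 40
```

```text
39.8667 [0.4631 0.3629 0.1389] desk u,v 0.014636448536175968 0.07207406486045456 jaw -63.31698390399244 F [-0.8013  1.6687 -0.4587] q [-0.6241  0.5584 -0.1983  1.9959  0.1856  0.597  -2.0513]
39.9667 [0.4639 0.3634 0.1402] 0.0011893151418018685 [-0.6238  0.5565 -0.1985  1.995   0.1856  0.5971 -2.0513]
```

View pics/l24.png

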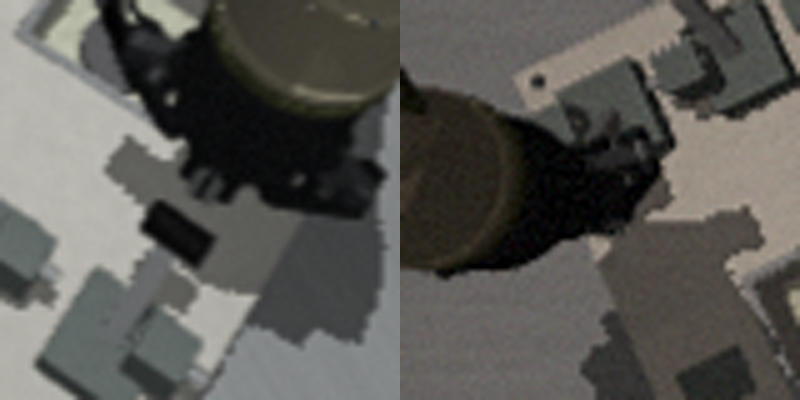

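Request:
send_rows:
  series:
    - [0,0,0,7.1,3.6,0,1]
    - [0,0,0,7.1,3.6,0,1]
    - [0,0,0,7.1,3.6,0,1]
    - [0,0,0,7.1,3.6,0,1]
    - [0,0,0,7.1,3.6,0,1]
    - [0,0,0,0,0,0,1]

```text
clock: 40.47
tool_pos: [0.501, 0.382, 0.1394]
tool_rot: [[0.894, 0.448, 0.007], [0.448, -0.894, 0.008], [0.01, -0.004, -1.0]]
wrist_force: [0.6, 0.4, -0.5]
gripper_width: 0.001
```

Request:
send_rows:
  series:
    - [0,0,0,7.1,3.6,0,1]
    - [0,0,0,7.1,3.6,0,1]
    - [0,0,0,7.1,3.6,0,1]
    - [0,0,0,7.1,3.6,0,1]
    - [0,0,0,5.4,2.7,0,1]
    - [0,0,0,0,0,0,1]

```text
clock: 40.97
tool_pos: [0.5342, 0.3987, 0.139]
tool_rot: [[0.894, 0.448, 0.006], [0.448, -0.894, 0.007], [0.009, -0.003, -1.0]]
wrist_force: [-0.6, 0.2, 0.6]
gripper_width: -0.003
```

```bash
python3 st.py; python3 look.py l25 .53 .40 .14 40
```

```text
40.9667 [0.5342 0.3987 0.139 ] desk u,v 0.09414386409878242 0.071849166267969 jaw -63.36076901679454 F [-0.5544  0.2014  0.6242] q [-0.5973  0.6346 -0.1985  1.8161  0.1817  0.699  -2.0025]
41.0667 [0.5333 0.3984 0.1392] -0.0028725349807619195 [-0.5976  0.6334 -0.1987  1.818   0.1817  0.6982 -2.0028]
```

View pics/l25.png

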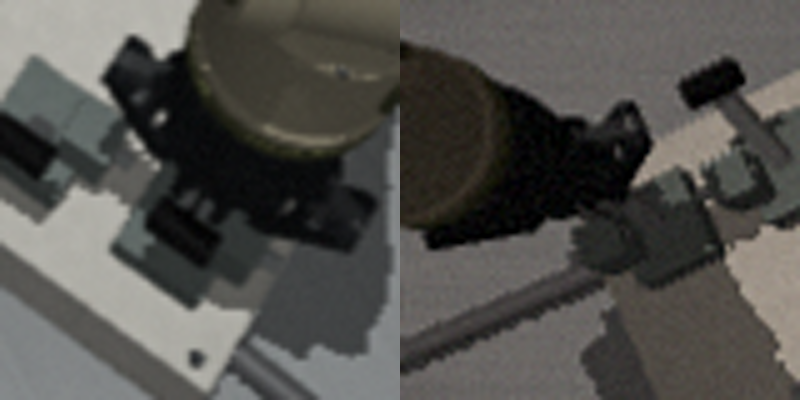

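Request:
send_rows:
  series:
    - [0,0,0,2.7,1.4,0,1]
    - [0,0,0,2.7,1.4,0,1]
    - [0,0,0,2.7,1.4,0,1]
    - [0,0,0,1.8,0.9,0,1]
    - [0,0,0,0,0,0,1]
    - [0,0,0,0,0,0,1]

```text
clock: 41.57
tool_pos: [0.543, 0.4034, 0.1394]
tool_rot: [[0.894, 0.449, 0.006], [0.449, -0.894, 0.007], [0.009, -0.003, -1.0]]
wrist_force: [0.8, -0.6, -0.4]
gripper_width: 0.001
```

Request:
send_rows:
  series:
    - [0,0,0,1.8,0.9,0,1]
    - [0,0,0,1.8,0.9,0,1]
    - [0,0,0,0,0,0,1]
    - [0,0,0,0,0,0,1]

```text
clock: 41.9
tool_pos: [0.544, 0.4039, 0.1391]
tool_rot: [[0.893, 0.449, 0.002], [0.449, -0.893, 0.003], [0.003, -0.002, -1.0]]
wrist_force: [-8.7, -4.2, 5.5]
gripper_width: -0.004
```

Request:
send_rows:
  series:
    - [0,0,0,1.5,0.8,0,1]
    - [0,0,0,0,0,0,1]
    - [0,0,0,0,0,0,1]

```text
clock: 42.15
tool_pos: [0.5442, 0.404, 0.139]
tool_rot: [[0.893, 0.449, -0.0], [0.449, -0.893, 0.002], [0.0, -0.002, -1.0]]
wrist_force: [-13.0, -5.8, 9.2]
gripper_width: -0.005
```

Request:
send_rows:
  series:
    - [0,0,0,-7,-3.6,0,1]
    - [0,0,0,-14,-7.2,0,1]
    - [0,0,0,-14,-7.2,15,1]
    - [0,0,0,-14,-7.2,25,1]
    - [0,0,0,-14,-7.2,25,1]
    - [0,0,0,-14,-7.2,15,1]
    - [0,0,0,-14,-7.2,0,1]
    - [0,0,0,0,0,0,1]

```text
clock: 42.82
tool_pos: [0.455, 0.3583, 0.2208]
tool_rot: [[0.893, 0.45, 0.007], [0.449, -0.893, 0.007], [0.01, -0.003, -1.0]]
wrist_force: [-1.1, -1.7, -0.9]
gripper_width: 0.001
```

```bash
python3 st.py; python3 lev.py lev3
```

```text
42.8167 [0.455  0.3583 0.2208] desk u,v 0.0053222068794215 0.0716649794015568 jaw -63.285438305948986 F [-1.1274 -1.7367 -0.9219] q [-0.5994  0.4421 -0.2316  1.9474  0.1435  0.7574 -2.0176]
scene lever_k_grip 0.52 [0.5611 0.4154 0.1494] desk 0.1257 0.0746
scene lever_t_grip 0.77 [0.5688 0.2361 0.1497] desk 0.0515 -0.0888
scene lever_p_grip 0.47 [0.5972 0.3427 0.1473] desk 0.125 -0.0066
scene pin_p_tip 0.74 [0.5571 0.3357 0.1047] desk 0.0861 0.0053
top lever_k_grip 0.54 [0.5635 0.4123 0.1475] desk 0.1265 0.0707
top lever_t_grip 0.57 [0.5641 0.2341 0.1522] desk 0.0464 -0.0885
top lever_t_grip 0.18 [0.405  0.2212 0.0304] desk -0.1013 -0.028
top pin_t_tip 0.28 [0.5652 0.2348 0.1493] desk 0.0477 -0.0883
top lever_p_grip 0.47 [0.5972 0.3398 0.1504] desk 0.1237 -0.0092
top lever_p_grip 0.27 [0.5612 0.4122 0.1514] desk 0.1244 0.0717
top pin_p_tip 0.63 [0.5577 0.3298 0.102 ] desk 0.084 -0.0002
top pin_p_tip 0.36 [0.5645 0.2344 0.1511] desk 0.0469 -0.0884
43.5167
```

View pics/lev3.png

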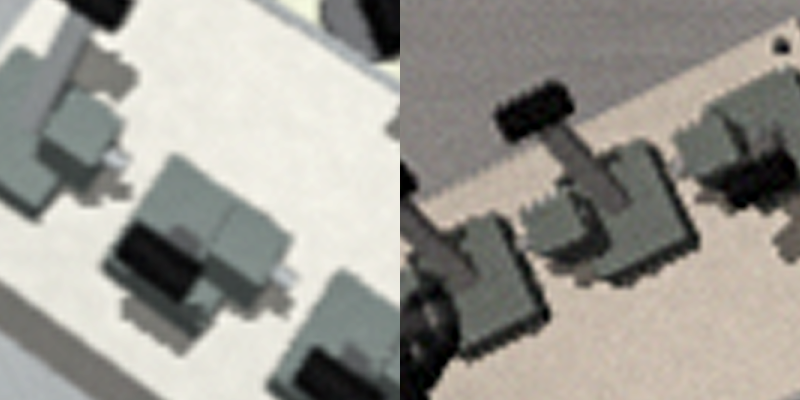

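Both are thrown and the pin of t has drawn clear. Lever t is last.

Request:
send_rows:
  series:
    - [0,0,0,13,-23,0,1]
    - [0,0,0,13,-23,0,1]
    - [0,0,0,13,-23,0,1]
    - [0,0,0,13,-23,0,1]
    - [0,0,0,13,-23,0,1]
    - [0,0,0,14,-23,0,1]
    - [0,0,0,0,0,-20,1]
    - [0,0,0,0,0,-25,1]
    - [0,0,0,0,0,-22,1]
    - [0,0,0,0,0,-14,1]
    - [0,0,0,0,0,0,1]
    - [0,0,0,0,0,0,1]

```text
clock: 44.52
tool_pos: [0.5355, 0.2209, 0.1379]
tool_rot: [[0.894, 0.449, 0.004], [0.449, -0.894, 0.006], [0.007, -0.003, -1.0]]
wrist_force: [-0.6, 0.3, 0.1]
gripper_width: 0.0
```

```bash
python3 st.py; python3 look.py l26 .54 .22 .14 40
```

```text
44.5167 [0.5355 0.2209 0.1379] desk u,v 0.014910170987068372 -0.08724248158751824 jaw -63.32408369792349 F [-0.6489  0.2538  0.1397] q [-0.3525  0.5512 -0.195   2.0168  0.18    0.5829 -1.7746]
44.6167 [0.5362 0.2214 0.1392] -0.0005921108376740581 [-0.3524  0.5493 -0.1952  2.0159  0.18    0.5829 -1.7745]
```

View pics/l26.png

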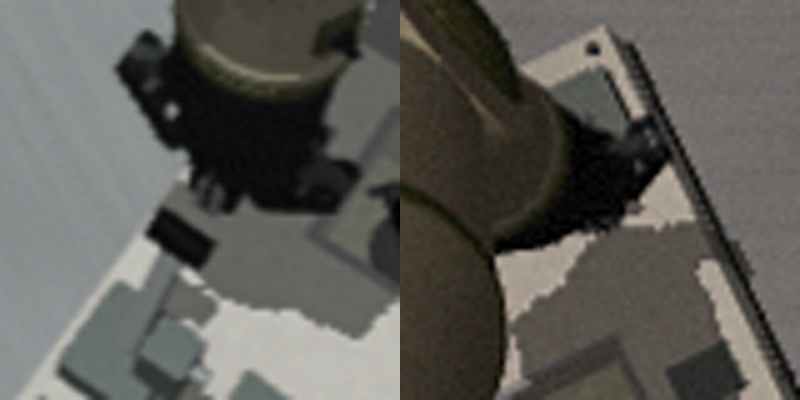

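Request:
send_rows:
  series:
    - [0,0,0,7.1,3.6,0,1]
    - [0,0,0,7.1,3.6,0,1]
    - [0,0,0,7.1,3.6,0,1]
    - [0,0,0,7.1,3.6,0,1]
    - [0,0,0,7.1,3.6,0,1]
    - [0,0,0,0,0,0,1]

```text
clock: 45.12
tool_pos: [0.5732, 0.2402, 0.1384]
tool_rot: [[0.894, 0.449, 0.008], [0.449, -0.894, 0.008], [0.01, -0.003, -1.0]]
wrist_force: [0.0, -0.2, 0.9]
gripper_width: 0.002
```

Request:
send_rows:
  series:
    - [0,0,0,7.1,3.6,0,1]
    - [0,0,0,7.1,3.6,0,1]
    - [0,0,0,7.1,3.6,0,1]
    - [0,0,0,7.1,3.6,0,1]
    - [0,0,0,5.4,2.7,0,1]
    - [0,0,0,0,0,0,1]

```text
clock: 45.62
tool_pos: [0.6064, 0.2569, 0.138]
tool_rot: [[0.894, 0.449, 0.007], [0.449, -0.894, 0.007], [0.009, -0.003, -1.0]]
wrist_force: [0.5, -0.4, 0.1]
gripper_width: 0.002
```

Request:
send_rows:
  series:
    - [0,0,0,2.7,1.4,0,1]
    - [0,0,0,2.7,1.4,0,1]
    - [0,0,0,2.7,1.4,0,1]
    - [0,0,0,1.8,0.9,0,1]
    - [0,0,0,1.8,0.9,0,1]
    - [0,0,0,0,0,0,1]
    - [0,0,0,0,0,0,1]

```text
clock: 46.2
tool_pos: [0.6157, 0.2616, 0.1381]
tool_rot: [[0.894, 0.449, 0.004], [0.449, -0.894, 0.005], [0.006, -0.003, -1.0]]
wrist_force: [-5.6, -2.0, 2.0]
gripper_width: 0.002
```

Request:
send_rows:
  series:
    - [0,0,0,1.8,0.9,0,1]
    - [0,0,0,1,0.5,0,1]
    - [0,0,0,0,0,0,1]
    - [0,0,0,0,0,0,1]

```text
clock: 46.53
tool_pos: [0.6162, 0.2618, 0.1379]
tool_rot: [[0.894, 0.449, -0.001], [0.449, -0.894, 0.003], [0.001, -0.003, -1.0]]
wrist_force: [-12.8, -5.8, 7.6]
gripper_width: 0.002
```

Request:
send_rows:
  series:
    - [0,0,0,-7,-3.6,0,1]
    - [0,0,0,-14,-7.2,0,1]
    - [0,0,0,-14,-7.2,15,1]
    - [0,0,0,-14,-7.2,25,1]
    - [0,0,0,-14,-7.2,25,1]
    - [0,0,0,-14,-7.2,25,1]
    - [0,0,0,-10,-30,10,1]
    - [0,0,0,0,-35,0,1]
    - [0,0,0,0,-35,0,1]
    - [0,0,0,0,-35,0,1]
    - [0,0,0,0,-35,0,1]
    - [0,0,0,0,-35,0,1]

```text
clock: 47.53
tool_pos: [0.533, 0.0174, 0.2389]
tool_rot: [[0.893, 0.449, 0.008], [0.449, -0.893, 0.007], [0.01, -0.002, -1.0]]
wrist_force: [0.4, 0.9, 0.1]
gripper_width: 0.001
```

```bash
python3 st.py; python3 lev.py lev4; python3 dial.py -101.5 dl2;  python3 - <<'E'
from h import *
for n in("scene","top"):
    im=get_image(n); cv2.imwrite(f"pics/{n}9.png",cv2.resize(im[:,:,::-1],(800,600),interpolation=cv2.INTER_CUBIC))
E
```

```text
47.5333 [0.533  0.0174 0.2389] desk u,v -0.07937359710275266 -0.2676245592614855 jaw -63.3144984478339 F [0.4264 0.8955 0.0854] q [ 0.0259  0.3657 -0.2156  2.0254  0.1047  0.7517 -1.3568]
scene lever_k_grip 0.59 [0.5614 0.4161 0.1482] desk 0.1263 0.0751
scene lever_t_grip 0.43 [0.6382 0.2676 0.1479] desk 0.1276 -0.0921
scene lever_p_grip 0.63 [0.5964 0.3441 0.1463] desk 0.125 -0.005
scene pin_p_tip 0.93 [0.5549 0.3344 0.1068] desk 0.0836 0.0051
scene pin_p_tip 0.7 [0.4124 0.2589 0.0421] desk -0.0777 0.0023
scene pin_p_tip 0.59 [0.5968 0.3422 0.1447] desk 0.1245 -0.0069
top lever_t_grip 0.56 [0.6307 0.2701 0.1516] desk 0.1221 -0.0865
top lever_p_grip 0.58 [0.5986 0.3385 0.1498] desk 0.1244 -0.011
top pin_p_tip 0.97 [0.5568 0.3302 0.1057] desk 0.0834 0.0005
48.2333
```

View pics/scene9.png

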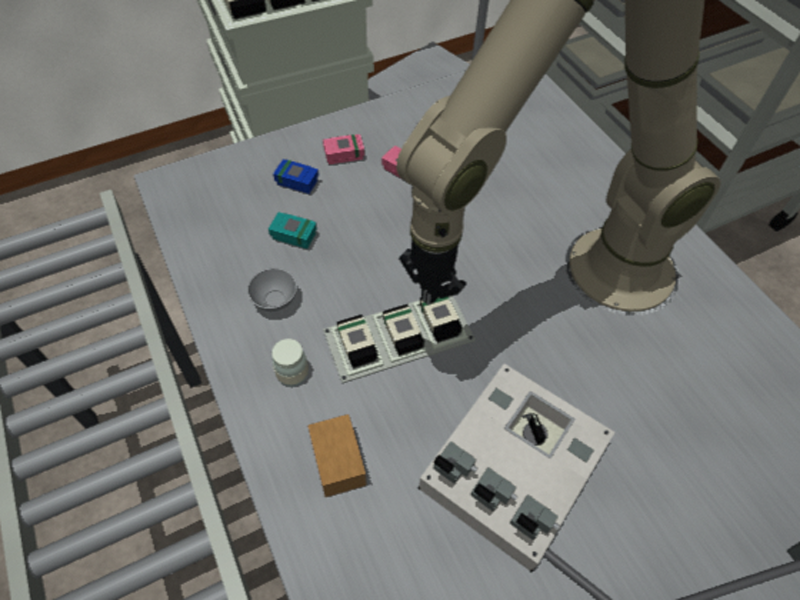

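View pics/top9.png

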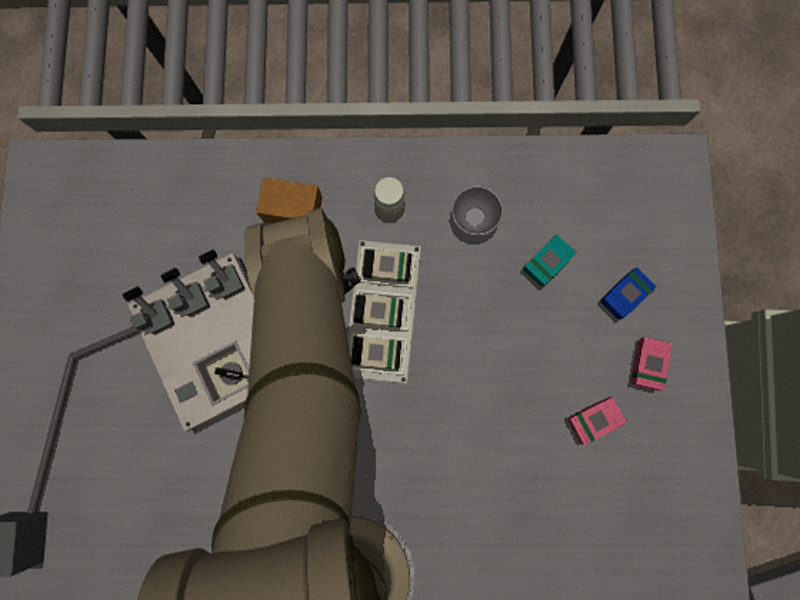

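View pics/dl2_t.png

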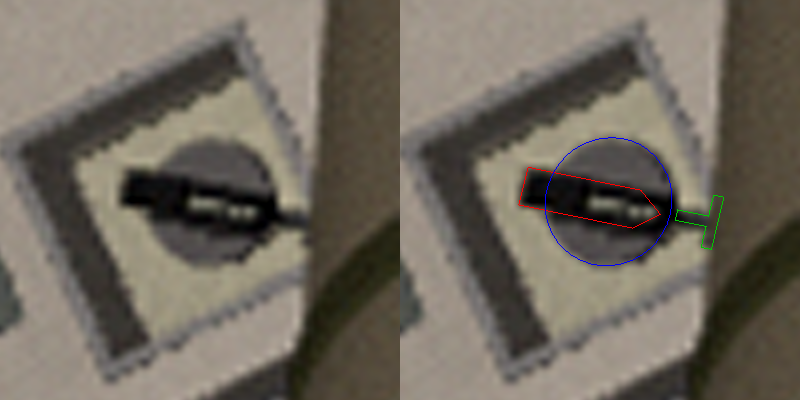

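Request:
send_rows:
  series:
    - [0,0,0,5,30,10,1]
    - [0,0,0,5,35,10,1]
    - [0,0,0,5,35,10,1]
    - [0,0,0,5,35,10,1]
    - [0,0,0,5,35,10,1]
    - [0,0,0,5,35,10,1]
    - [0,0,0,5,35,0,1]
    - [0,0,0,0,35,0,1]
    - [0,0,0,0,35,0,1]
    - [0,0,0,0,0,0,1]

```text
clock: 49.27
tool_pos: [0.5654, 0.3374, 0.298]
tool_rot: [[0.89, 0.456, 0.005], [0.456, -0.89, 0.011], [0.009, -0.008, -1.0]]
wrist_force: [-1.0, -0.7, 0.0]
gripper_width: 0.002
```

```bash
python3 look.py l30 .547 -.065 .03 55
python3 - <<'E'
from fit import *
run([(.641,-.074,84),(.5465,-.0655,84),(.453,-.054,84)],"fit9",.006,(.547,-.065,.03))
E
```

```text
49.3667 [0.5668 0.3306 0.2977] 0.002247028854125834 [-0.4448  0.4608 -0.2511  1.6887  0.1291  1.0006 -1.8421]
['top'] [641.8017 -78.2004  84.6026] 0.309
['scene'] [638.2083 -76.7573  84.0232] 0.275
['scene', 'top'] [639.8795 -77.4647  82.4317] 0.623
['top'] [541.3128 -50.6579  86.1306] 0.297
['scene'] [538.3267 -61.6972  80.9037] 0.303
['scene', 'top'] [539.0055 -59.4868  82.7914] 0.624
['top'] [453.0638 -49.3024  84.9633] 0.314
['scene'] [449.8106 -55.3594  79.6811] 0.294
['scene', 'top'] [451.9772 -55.7486  84.4216] 0.643
```

View pics/l30.png

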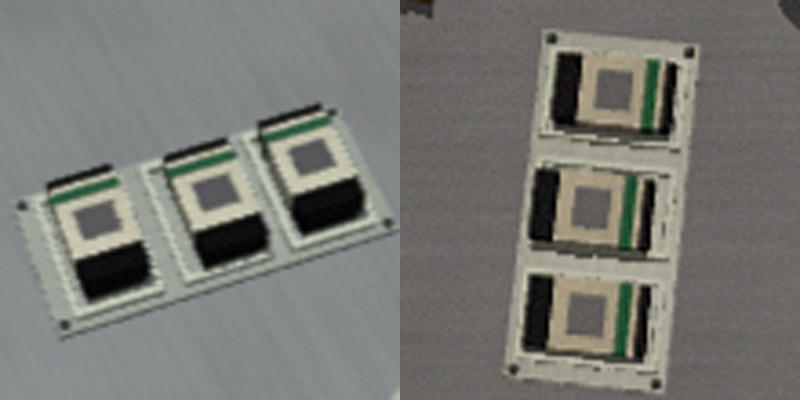

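View pics/fit9.png

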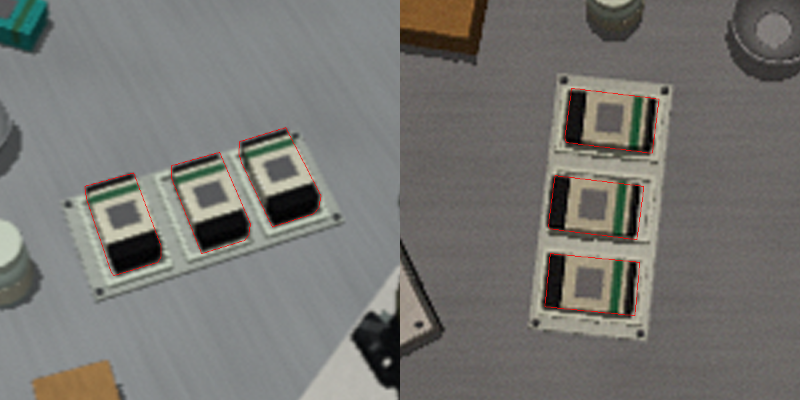

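The middle pack reads about 7 mm off its pocket centre, where I had set it down centred. I'll take a closer look.

Run:
```python
from h import *
o=[]
for c in("scene","top"):
    im=get_image(c);np.save(f"end_{c}.npy",im)
    ctr=proj([[.5465,-.0655,.02]],c)[0];k=9
    M=np.float32([[k,0,-ctr[0]*k+200],[0,k,-ctr[1]*k+250]])
    v=cv2.warpAffine(im,M,(400,500),flags=cv2.INTER_CUBIC)[:,:,::-1].copy()
    a=np.deg2rad(-6.1);n=np.array([np.cos(a),np.sin(a),0]);t=np.array([-n[1],n[0],0]);C=np.array([.546,-.0656,0])
    for i in(-1,0,1):
        for hx,hy,z,col in((33,54,.014,(0,0,255)),(29,50,.048,(0,255,0))):
            P=np.array([C+n*(i*.095+sx*hx/1000)+t*sy*hy/1000+[0,0,z] for sx,sy in((-1,-1),(1,-1),(1,1),(-1,1))])
            cv2.polylines(v,[np.round(((proj(P,c)-ctr)*k+[200,250])*16).astype(np.int32)],True,col,1,shift=4)
    o.append(v)
cv2.imwrite("pics/end1.png",np.hstack(o))
```

```text
(no output)
```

View pics/end1.png

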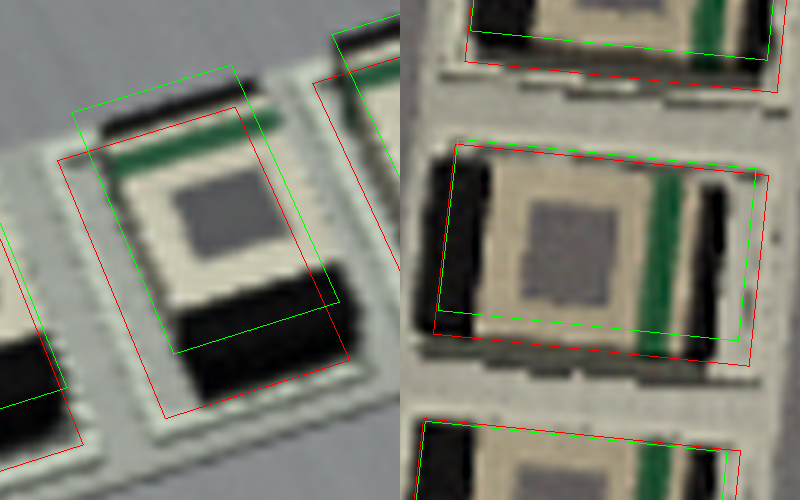

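The middle pack has slid about 7 mm towards +y against the ridge, presumably from a knock after I placed it. It is still in its pocket, but I'll grip it gently and slide it back to centre without lifting.

Request:
send_rows:
  newtons: 20
  series:
    - [0,0,4.7,-1,-25,0,1]
    - [0,0,4.8,-2,-33,0,1]
    - [0,0,4.8,-2,-33,0,0]
    - [0,0,4.8,-2,-33,0,-0.9]
    - [0,0,4.8,-2,-33,-10,-0.9]
    - [0,0,4.8,-2,-33,-10,-0.9]
    - [0,0,4.8,-2,-33,-15,-0.9]
    - [0,0,4.8,-2,-33,-20,-0.9]
    - [0,0,4.8,-2,-33,-20,-0.9]
    - [0,0,4.8,-2,-33,-20,-0.9]
    - [0,0,4.7,-2,-33,-20,-0.9]
    - [0,0,4.5,-2,-33,-20,-0.9]

```text
clock: 50.57
tool_pos: [0.5439, -0.0619, 0.1629]
tool_rot: [[0.106, 0.994, -0.001], [0.994, -0.106, 0.008], [0.008, -0.002, -1.0]]
wrist_force: [0.9, -1.2, -1.0]
gripper_width: 0.948
```

Request:
send_rows:
  series:
    - [0,0,0,0,0,0,-0.9]
    - [0,0,0,0,0,0,-0.9]

```text
clock: 50.73
tool_pos: [0.5432, -0.0627, 0.1623]
tool_rot: [[0.115, 0.993, -0.005], [0.993, -0.115, 0.008], [0.007, -0.006, -1.0]]
wrist_force: [0.4, 0.7, -0.2]
gripper_width: 0.949
```

```bash
python3 st.py; python3 look.py l31 .5465 -.065 .08 50
```

```text
50.7333 [ 0.5432 -0.0627  0.1623] desk u,v -0.10647446526402472 -0.3436940202175168 jaw -6.601253502429296 F [ 0.3503  0.7117 -0.1683] q [ 0.3155  0.512  -0.4239  2.0512  0.3271  0.6473 -0.4397]
50.8333 [ 0.5447 -0.0592  0.1638] 0.9494828162738158 [ 0.3115  0.5101 -0.4264  2.0498  0.3265  0.6474 -0.4405]
```

View pics/l31.png

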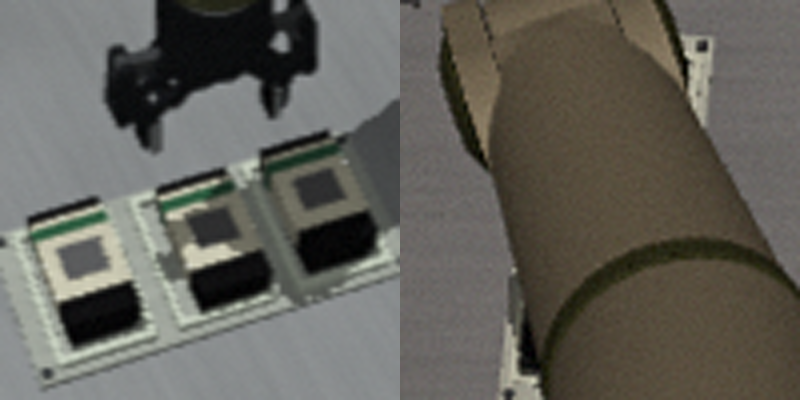

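Request:
send_rows:
  series:
    - [0,0,0,0,0,-30,-0.9]
    - [0,0,0,0,0,-30,-0.9]
    - [0,0,0,0,0,-30,-0.9]
    - [0,0,0,0,0,-20,-0.9]
    - [0,0,0,0,0,0,-0.9]
    - [0,0,0,0,0,0,-0.9]

```text
clock: 51.33
tool_pos: [0.5447, -0.0576, 0.0536]
tool_rot: [[0.107, 0.994, -0.003], [0.994, -0.107, 0.008], [0.008, -0.004, -1.0]]
wrist_force: [0.8, 0.1, -0.5]
gripper_width: 0.951
```

```bash
python3 st.py; python3 look.py l32 .5465 -.065 .05 40
```

```text
51.3333 [ 0.5447 -0.0576  0.0536] desk u,v -0.10285321128142814 -0.33979816137304425 jaw -6.122921169613549 F [ 0.8035  0.0637 -0.4603] q [ 0.2125  0.6708 -0.3005  2.1228  0.4553  0.4108 -0.555 ]
51.4333 [ 0.5456 -0.0582  0.0549] 0.948960233256781 [ 0.214   0.6686 -0.3011  2.1221  0.4554  0.4108 -0.5548]
```

View pics/l32.png

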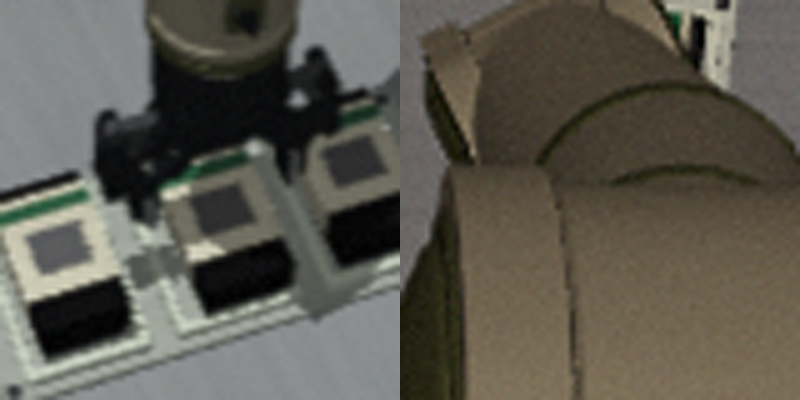

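Request:
send_rows:
  series:
    - [0,0,0,0,0,-14,-0.9]
    - [0,0,0,0,0,-14,-0.9]
    - [0,0,0,0,0,-10,-0.9]
    - [0,0,0,0,0,-4,-0.9]
    - [0,0,0,0,0,0,-0.9]
    - [0,0,0,0,0,0,-0.9]

```text
clock: 51.93
tool_pos: [0.5448, -0.059, 0.0119]
tool_rot: [[0.109, 0.994, -0.002], [0.994, -0.109, 0.008], [0.008, -0.003, -1.0]]
wrist_force: [0.7, 0.9, -0.2]
gripper_width: 0.952
```

Request:
send_rows:
  series:
    - [0,0,0,0,0,0,-0.6]
    - [0,0,0,0,0,0,-0.3]
    - [0,0,0,0,0,0,1]
    - [0,0,0,0,0,0,1]
    - [0,0,0,0,0,0,1]
    - [0,0,0,0,0,0,1]

```text
clock: 52.43
tool_pos: [0.5446, -0.0592, 0.0119]
tool_rot: [[0.109, 0.994, -0.002], [0.994, -0.109, 0.008], [0.008, -0.003, -1.0]]
wrist_force: [-1.0, 0.5, 6.9]
gripper_width: 0.677
```

Request:
send_rows:
  series:
    - [0,0,0,0.3,-2,0,1]
    - [0,0,0,0.3,-2,0,1]
    - [0,0,0,0.2,-2,0,1]
    - [0,0,0,0,-1,0,1]
    - [0,0,0,0,0,0,1]
    - [0,0,0,0,0,0,1]

```text
clock: 52.93
tool_pos: [0.5461, -0.0655, 0.012]
tool_rot: [[0.108, 0.994, -0.001], [0.994, -0.108, 0.009], [0.009, -0.001, -1.0]]
wrist_force: [-0.2, 2.5, 5.4]
gripper_width: 0.675
```

Request:
send_rows:
  series:
    - [0,0,0,0,0,0,0]
    - [0,0,0,0,0,0,-0.5]
    - [0,0,0,0,0,0,-0.85]
    - [0,0,0,0,0,0,-0.85]
    - [0,0,0,0,0,0,-0.85]
    - [0,0,0,0,0,10,-0.85]
    - [0,0,0,0,0,20,-0.85]
    - [0,0,0,0,0,30,-0.85]
    - [0,0,0,0,0,35,-0.85]
    - [0,0,0,0,0,35,-0.85]
    - [0,0,0,0,0,35,-0.85]
    - [0,0,0,0,0,35,-0.85]

```text
clock: 53.93
tool_pos: [0.5446, -0.0661, 0.2137]
tool_rot: [[0.108, 0.994, -0.003], [0.994, -0.108, 0.008], [0.008, -0.003, -1.0]]
wrist_force: [0.5, 0.1, -0.3]
gripper_width: 0.929
```

Request:
send_rows:
  series:
    - [0,0,0,5,30,10,-0.5]
    - [0,0,0,5,35,10,-0.5]
    - [0,0,0,5,35,10,-0.5]
    - [0,0,0,5,35,10,-0.5]
    - [0,0,0,5,35,10,-0.5]
    - [0,0,0,5,35,10,-0.5]
    - [0,0,0,5,35,0,-0.5]
    - [0,0,0,0,35,0,-0.5]
    - [0,0,0,0,35,0,-0.5]
    - [0,0,0,0,35,0,-0.5]
    - [0,0,0,0,0,0,-0.5]
    - [0,0,0,0,0,0,-0.5]

```text
clock: 54.93
tool_pos: [0.5791, 0.2814, 0.2717]
tool_rot: [[0.104, 0.995, -0.003], [0.995, -0.104, 0.009], [0.009, -0.004, -1.0]]
wrist_force: [-0.6, -0.9, 0.9]
gripper_width: 0.75
```

```bash
python3 st.py; python3 look.py l33 .547 -.065 .03 55
python3 - <<'E'
from fit import *
run([(.641,-.074,84),(.5465,-.0655,84),(.453,-.054,84)],"fit10",.006,(.547,-.065,.03))
E
python3 lev.py lev5
```

```text
54.9333 [0.5791 0.2814 0.2717] desk u,v 0.08114449133416224 -0.05302009408850896 jaw -5.9803281017694365 F [-0.5716 -0.8896  0.8768] q [-0.1978  0.5029 -0.5078  1.7314  0.2757  0.9767 -0.9121]
55.0333 [0.5801 0.278  0.2715] 0.7485318081805643 [-0.1946  0.5023 -0.5054  1.7327  0.2762  0.9765 -0.9119]
['top'] [642.2342 -77.9038  84.7001] 0.304
['scene'] [637.778  -79.4833  85.0063] 0.274
['scene', 'top'] [639.862  -77.9694  83.2898] 0.61
['top'] [547.9739 -51.0434  85.037 ] 0.279
['scene'] [542.79   -67.6952  81.9761] 0.277
['scene', 'top'] [545.5044 -66.4587  83.5664] 0.612
['top'] [453.7688 -40.7014  84.2116] 0.284
['scene'] [450.0582 -55.3959  80.0344] 0.294
['scene', 'top'] [451.5882 -55.7778  82.0592] 0.635
scene lever_k_grip 0.71 [0.5633 0.4161 0.1499] desk 0.128 0.0742
scene lever_t_grip 0.6 [0.635  0.2703 0.1494] desk 0.126 -0.0883
scene lever_p_grip 0.5 [0.5992 0.3443 0.1449] desk 0.1276 -0.0061
top lever_t_grip 0.69 [0.6308 0.2709 0.1511] desk 0.1225 -0.0858
top lever_p_grip 0.59 [0.5985 0.3364 0.1508] desk 0.1234 -0.0128
top lever_p_grip 0.32 [0.5581 0.328  0.1045] desk 0.0835 -0.002
top pin_p_tip 0.86 [0.5577 0.3286 0.1068] desk 0.0834 -0.0013
55.8333
```

View pics/l33.png

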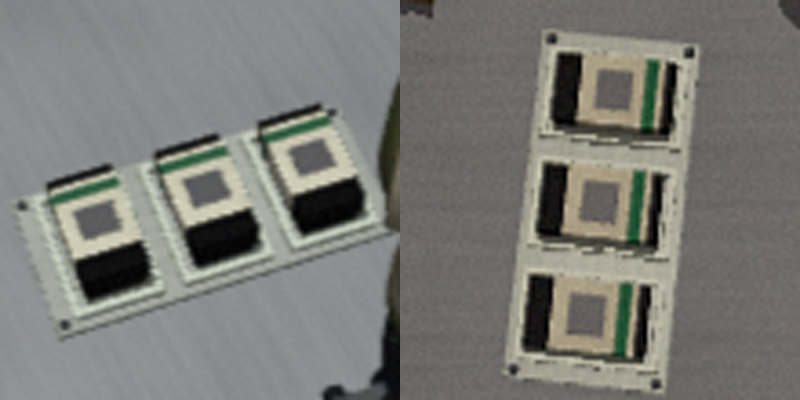

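Run:
```python
from rig import *
print(finish_job(), state()["clock"])
```

```text
the job is handed in; nothing more can be done
the job is handed in; nothing more can be done
```

I handed the job in at about 56 s of the 208 s allowed. All three white packs are flat in the carrier pockets, the dial was turned clockwise onto the T mark, and the levers were thrown in the order p, k, t. I left the blue, turquoise and pink look-alikes, the jar, the bowl and the carton alone.

- **Packs:** The middle pack turned out to be about 7 mm off its pocket centre after the levers were done, probably from a knock. I gripped it lightly and slid it back without lifting. At the end all three fitted within about 4 mm of their pocket centres when both views were used together. The top view alone put the middle and near packs 13–15 mm off in y. I took that as a fitting error, because the picture showed the packs evenly placed inside the ridges.
- **Dial:** The pointer reads about -102° and the mark about -101° in world angle, so they agree to roughly 0.02–0.06 rad. The two cameras disagreed by up to 3° on the bar. It still looked lined up after the levers were thrown; I did not measure it again after the pack nudge, which was nowhere near it.
- **Levers:** Each was pushed until it pressed on its stop with about 14–16 N, and at the end all three grips read at the thrown-back position. The pins drew clear in the same order.
- **Joint limit:** One wrist joint (joint 6) read 0.108 against a stated lower limit of 0.11 while I picked the pack nearest the base. Nothing was reported, but I could not rule out that it counts as over range.

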